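# Sort the frame-channel offcuts back into their finish racks

## Robot

A 7-joint arm with a two-finger parallel gripper is mounted at the origin on a cart in front of the work surface, level with it; the furniture and walls round the work are solid. World frame = base frame: x ahead of the robot, y to its left, z up, the work surface at z = 0. Lengths are in mm, angles in rad, forces in N, time in s.
With the tool pointing down it reaches from about 425 to 875 mm from the base axis. Payload 8.4 kg.
Tool frame: the origin (TCP) lies between the finger pads; the fingertips stand tips_ahead ahead of it and the grasp point (between the pads) lies 5 mm behind it (tips_ahead is the distance from the TCP to the fingertips, in mm); x points along the fingers, y is the direction in which the jaws open and shut, and the axes are right-handed (so a half turn about x gives the same grasp; the last joint's range is limited). The gripper opens to 87 mm and grips with 3 to 60 N. Pads are 19 mm wide; open, the fingers measure 117 mm over their backs; the gripper's body (75 mm by 190 mm) begins 51 mm behind the grasp point.
Start: joints at [1.065, 0.333, 0.04, 1.465, -0.013, 1.343, -0.059], TCP at [257.163, -596.935, 236.546] pointing down, gripper open.
Joint ranges: [-2.58, 2.58], [-0.38, 2.09], [-1.3, 1.39], [0.25, 2.4], [-1.5, 4.64], [0.08, 2.09], [-2.65, 2.65]. Speed limits (rad/s): [2.22, 2.22, 2.79, 2.79, 3.14, 3.14, 3.14].

## Interface

Orientations are given as a unit quaternion [x, y, z, w].
In Python, from workcell import * gives the robot as it stands. The module is installed in compiled form; this text tells all that it offers.
- The arm moves only by the shell command python3 -m crank 'ROWS' [FORCE]. ROWS is JSON, a list of rows, each an object with "xyz": the shift along the tool's x, y, z in m, a list of three; "twist": the turn, a rotation vector about the tool's x, y, z in rad, a list of three; "fingers": the opening, from 0 (shut) to 1 (fully open). In form: [{"xyz": [dx, dy, dz], "twist": [rx, ry, rz], "fingers": fingers}, ...]. A call has 1 to 10 rows; each row shifts and turns the commanded pose from where the row before left it, along the tool's axes as they then stand; what a row does not reach is not made up. A row lasts 1/12 s, in which the tool goes at most 41.7 mm and 7.16 degrees, less where a joint would pass 70% of its speed; a pose out of reach is approached as far as the arm can. A call with a gripper value outside its range is refused whole. The fingers move at their own pace and stop on an object; FORCE is the grip in N (left out, the last holds). Time passes only in rows, so rows that do not move let the fingers close. It gives the time, the measured TCP pose, the force and the opening at its end, in the units of the state.
- state(): the state, without advancing time (a new reading comes with each control period).
- snapshot(name): name is "scene" or "top"; returns a dict with "frame" (400x640x3 uint8, red, green, blue), "fx", "fy", "cx", "cy" (pixels), "pose" (4x4, takes a point from camera to world coordinates). Camera axes: x right, y down, z forward; pixel columns grow to the right and rows downward; lengths in mm; the calibration is good to about 2 mm. A picture is of the moment at which its call begins. There is no depth.
- job_done(): hands the job in, once; it reports no verdict.
The state is a dict: "time_s": time; "joints": joint angles; "joint_velocities": joint speeds; "joint_torque": joint torques, N m; "tool_pos": TCP position; "ee_rot": TCP orientation; "ft_force": force on the tool from outside, world axes, zero at the start; "torque": the same for the moment, N m; "grip_width": opening from 0.0 (shut) to 1.0 (fully open).
Only numpy, scipy, OpenCV 4.12 (cv2) and the standard library are available. Lean on these libraries where they do the work, as an engineer would, in place of code of your own. Each camera call takes 0.05 s, during which the arm holds its last target.

## Task

Put the four loose U-channel offcuts away in the offcut racks by finish and length: the silver one in the long rack next to the silver piece already there, the short bronze one in the short rack next to the bronze piece, and the two white ones in the empty middle-sized rack, one in each lane. Every piece must lie flat on the felt bearers in a lane of its own, between the pegs and the end boards, open side up. Set each one down gently rather than dropping it, and leave the two pieces already in the racks lying in their lanes.

Things in the scene. Friction and masses are not known exactly. Their poses are not given: they have to be found in the camera images.
- mill_offcut_mid (a point): Silver (bare) offcut: aluminium U-channel, 200 x 22 mm, 13 mm high, walls 2 mm, 40 to 70 g, lying open side up (+z). Point: its centre, 6.5 mm above its underside; y along its length, x across the 22 mm width (grasp across this, from above). Loose on the table.
- white_plain_mid (a point): Plain white offcut: aluminium U-channel, 170 x 22 mm, 13 mm high, walls 2 mm, 40 to 70 g, lying open side up (+z). Point: its centre, 6.5 mm above its underside; y along its length, x across the 22 mm width (grasp across this, from above). Loose on the table.
- white_taped_mid (a point): White offcut with a turn of black tape near its +y end, else like the plain white one: aluminium U-channel, 170 x 22 mm, 13 mm high, walls 2 mm, 40 to 70 g, lying open side up (+z). Point: its centre, 6.5 mm above its underside; y along its length, x across the 22 mm width (grasp across this, from above). Loose on the table.
- bronze_offcut_mid (a point): Dark bronze-brown offcut: aluminium U-channel, 120 x 22 mm, 13 mm high, walls 2 mm, 40 to 70 g, lying open side up (+z). Point: its centre, 6.5 mm above its underside; y along its length, x across the 22 mm width (grasp across this, from above). Loose on the table.
- mill_stock_mid (a point): Silver piece already in the long rack, in one of its lanes: aluminium U-channel, 200 x 22 mm, 13 mm high, walls 2 mm, 40 to 70 g, lying open side up (+z). Point: its centre, 6.5 mm above its underside; y along its length, x across the 22 mm width (grasp across this, from above).
- bronze_stock_mid (a point): Dark bronze-brown piece already in the short rack, in one of its lanes: aluminium U-channel, 120 x 22 mm, 13 mm high, walls 2 mm, 40 to 70 g, lying open side up (+z). Point: its centre, 6.5 mm above its underside; y along its length, x across the 22 mm width (grasp across this, from above).
- rack_mill: Long rack: fixed plywood base 240 x 136 mm, 9 mm thick; origin at the centre of its underside, x along its length, y across. Two lanes along x, centre lines at y = -29 and +29 mm; end boards 36 mm high, 220 mm apart inside; bearers at x = -78 and +78 mm. One lane holds a silver piece, the other is free. All racks: pieces lie on the felt tops of two bearer strips, 16 mm above the table.
- rack_white: Middle rack: fixed plywood base 210 x 136 mm, 9 mm thick; origin at the centre of its underside, x along its length, y across. Two lanes along x, centre lines at y = -29 and +29 mm; end boards 36 mm high, 190 mm apart inside; bearers at x = -63 and +63 mm. Both lanes empty. All racks: between the bearers only the base, so fingers may go down to 9 mm above the table.
- rack_bronze: Short rack: fixed plywood base 160 x 136 mm, 9 mm thick; origin at the centre of its underside, x along its length, y across. Two lanes along x, centre lines at y = -29 and +29 mm; end boards 36 mm high, 140 mm apart inside; bearers at x = -38 and +38 mm. One lane holds a bronze piece. All racks: dowel pegs 16 mm thick, tops 39 mm up, on the bearers at y = -58, 0, +58 mm.

How it is judged:
By the outcome, as a careful person would: the job done as asked, in the order asked, and still so for the second after the job is handed in, with the robot touching nothing.
It also fails if it takes over 106 s, if anything falls off the work surface, if the arm or the gripper's body presses on something with over 40 N, if the wrist force passes 120 N, or if a joint passes its speed limit or range.

## Working session

There is one attempt and no reset: what is moved stays moved. The work goes in short steps, Python scripts to look and compute and a shell command to move; the robot and the scene stay as the last step left them, time stands still between calls to the robot, and variables do not carry over. Pictures are saved under pics/ and viewed, and the job is handed in when it is done.

```bash
mkdir -p pics
python3 - <<'E'
from workcell import *
import cv2,numpy as np
print(state())
for n in("scene","top"):
    s=snapshot(n);cv2.imwrite(f"pics/{n}0.png",cv2.cvtColor(s["frame"],cv2.COLOR_RGB2BGR))
    print(n,s["fx"],s["fy"],s["cx"],s["cy"],np.round(s["pose"],3).tolist())
E
```

```text
{'time_s': 0.0, 'joints': array([ 1.06479766,  0.33391028,  0.03992094,  1.46629219, -0.01340486,
        1.34328605, -0.05846801]), 'joint_velocities': array([-0.00158434,  0.00136071, -0.00022287,  0.00017807,  0.00033047,
       -0.00095857,  0.00092012]), 'joint_torque': array([-9.57489356e-04, -6.56366944e+01,  1.33444961e+00, -4.03794229e+01,
       -5.97594143e-02,  4.48734616e-02,  1.58692428e-04]), 'tool_pos': array([ 256.95608114, -596.5620419 ,  235.65007395]), 'ee_rot': array([-0.69237415, -0.14337853,  0.6926902 , -0.14227058]), 'ft_force': array([-0.0075715 ,  0.16718005, -0.18294034]), 'torque': array([ 0.00042059,  0.02541078, -0.03269227]), 'grip_width': 1.0013390568401093}
scene 493.025929664512 493.025929664512 322.9772455981343 203.66092235978022 [[-0.732, -0.449, 0.512, -134.438], [-0.68, 0.456, -0.573, 776.543], [0.024, -0.768, -0.64, 909.16], [0.0, 0.0, 0.0, 1.0]]
top 519.2521874761904 519.2521874761904 323.089567944463 207.20158426761122 [[-0.002, -0.981, 0.193, 285.892], [-1.0, -0.0, -0.013, 1.587], [0.013, -0.193, -0.981, 1451.227], [0.0, 0.0, 0.0, 1.0]]
```

View pics/top0.png

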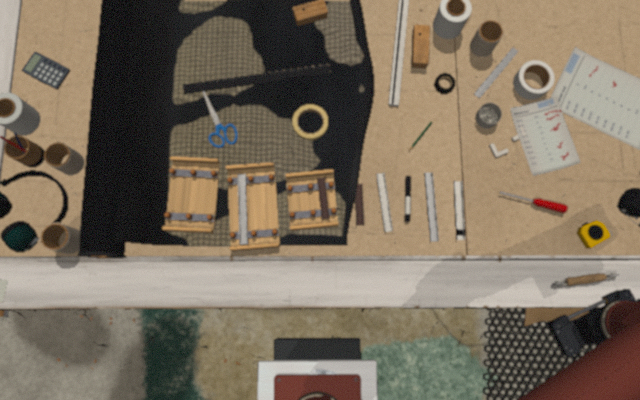

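View pics/scene0.png

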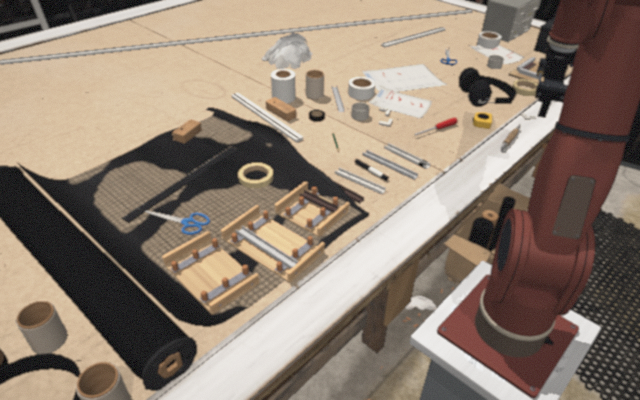

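The top view shows, from left to right, the bronze piece at (360,204), white plain (384,203), a black marker (408,199), silver (431,206) and taped white (459,210). The racks are at (191,194) white, (252,206) mill and (312,199) bronze. I'll zoom in on these next.

Run:
```python
import cv2
a=cv2.imread("pics/top0.png")
cv2.imwrite("pics/z1.png",cv2.resize(a[150:255,340:480],None,fx=5.5,fy=5.5,interpolation=cv2.INTER_CUBIC))
cv2.imwrite("pics/z2.png",cv2.resize(a[145:260,155:350],None,fx=4,fy=4,interpolation=cv2.INTER_CUBIC))
```

```text
(no output)
```

View pics/z1.png

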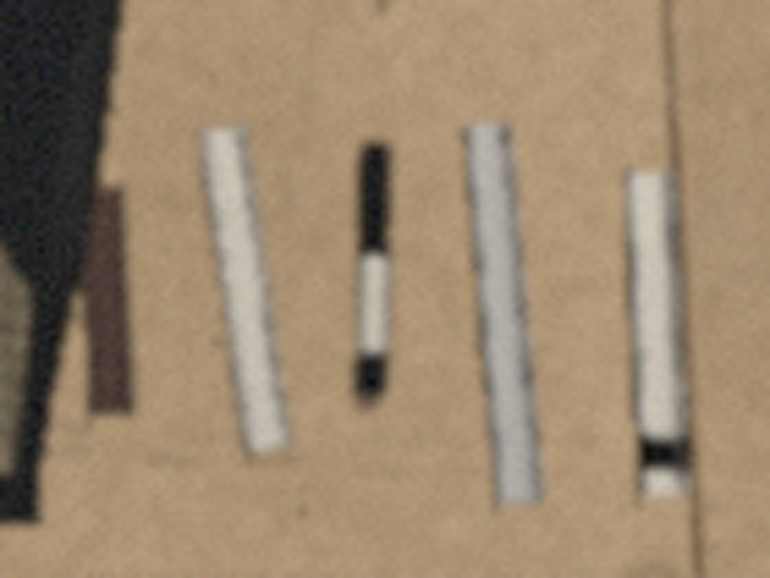

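View pics/z2.png

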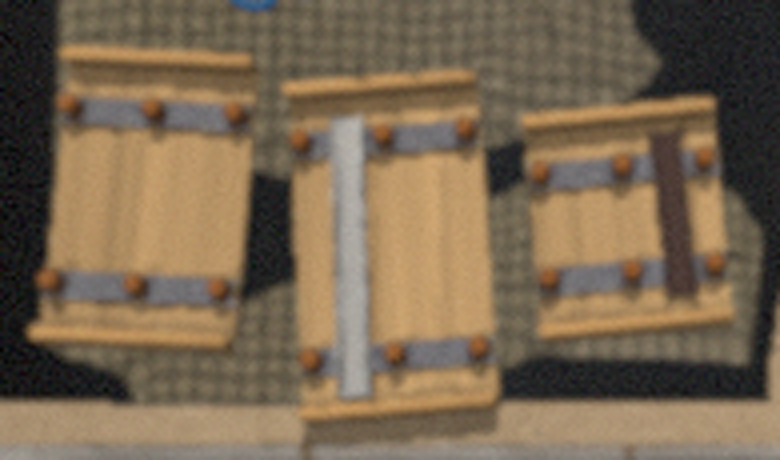

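```bash
cat > h.py <<'E'
import numpy as np,cv2
from workcell import *
from scipy.spatial.transform import Rotation as R
def ray(s,px,z):
    px=np.atleast_2d(px).astype(float)
    d=np.c_[(px[:,0]-s["cx"])/s["fx"],(px[:,1]-s["cy"])/s["fy"],np.ones(len(px))]@s["pose"][:3,:3].T
    o=s["pose"][:3,3]; return o+d*((z-o[2])/d[:,2])[:,None]
def proj(s,p):
    p=np.atleast_2d(p).astype(float)
    q=(p-s["pose"][:3,3])@s["pose"][:3,:3]
    return np.c_[s["fx"]*q[:,0]/q[:,2]+s["cx"],s["fy"]*q[:,1]/q[:,2]+s["cy"]]
def rectfit(s,mask,z):
    ys,xs=np.nonzero(mask); w=ray(s,np.c_[xs,ys],z)[:,:2]
    (c,sz,a)=cv2.minAreaRect(w.astype(np.float32))
    m=w.mean(0); u,sv,vt=np.linalg.svd(w-m,full_matrices=False)
    d=vt[0]*np.sign(vt[0][0]); 
    return np.round(m,1),np.round(c,1),np.round(sz,1),round(np.degrees(np.arctan2(d[1],d[0])),2),len(xs)
E
python3 - <<'E'
import workcell; print([n for n in dir(workcell) if n[0]!='_'])
for n in dir(workcell):
    v=getattr(workcell,n)
    if isinstance(v,(int,float,dict)) and n[0]!='_':print(n,v)
from h import *
s=snapshot("top"); f=s["frame"]; hsv=cv2.cvtColor(f,cv2.COLOR_RGB2HSV)
for nm,p in dict(bronze=(360,204),plain=(384,203),silver=(431,206),taped=(458,200),mstock=(242,208),bstock=(323,199),peg=(192,171),wood=(265,200),table=(375,150),wood2=(190,200)).items():
    print(nm,f[p[1],p[0]],hsv[p[1],p[0]])
E
```

```text
['IKError', 'job_done', 'snapshot', 'state', 'tips_ahead']
tips_ahead 14.0
bronze [73 57 50] [ 9 80 73]
plain [200 190 177] [ 17  29 200]
silver [178 173 166] [ 18  17 178]
taped [201 193 180] [ 19  27 201]
mstock [172 168 161] [ 19  16 172]
bstock [78 59 53] [ 7 82 78]
peg [154  98  55] [ 13 164 154]
wood [193 153 106] [ 16 115 193]
table [169 144 114] [ 16  83 169]
wood2 [192 155 108] [ 17 112 192]
```

Run:
```python
from h import *
s=snapshot("top"); f=s["frame"]; hsv=cv2.cvtColor(f,cv2.COLOR_RGB2HSV)
H,S,V=[hsv[...,i].astype(int) for i in range(3)]
light=((S<52)&(V>125)).astype(np.uint8)
dark=((V<125)&(V>45)&(S>55)&(H<16)).astype(np.uint8)
def comp(m,box):
    x0,x1,y0,y1=box; mm=np.zeros_like(m); mm[y0:y1,x0:x1]=m[y0:y1,x0:x1]
    n,l,st,c=cv2.connectedComponentsWithStats(mm); 
    return l==1+np.argmax(st[1:,4])
for nm,m,b,z in [("bronze",dark,(354,368,175,232),13),("plain",light,(374,395,165,240),13),("silver",light,(420,442,165,248),13),("taped",light,(450,466,175,230),13),("mstock",light,(234,252,170,250),29),("bstock",dark,(314,333,172,225),29)]:
    print(nm,rectfit(s,comp(m,b),z))
pts=dict(white=[(67,105),(153,110),(236,113),(50,280),(135,284),(218,289)],mill=[(300,140),(383,133),(465,128),(310,358),(395,352),(478,348)],bronze=[(540,172),(623,164),(705,156),(550,276),(633,270),(714,264)])
peg=((S>135)&(V<185)&(V>90)).astype(np.uint8)
for k,v in pts.items():
    out=[]
    for p in v:
        u=np.array(p)/4+[155,145]
        x,y=u.round().astype(int); 
        w=peg[y-5:y+6,x-5:x+6]; ys,xs=np.nonzero(w)
        out.append([xs.mean()+x-5,ys.mean()+y-5] if len(xs)>5 else u)
        # rough hand pick vs blob
    W=ray(s,out,32)[:,:2]; W0=ray(s,np.array(v)/4+[155,145],36)[:,:2]
    for Q,t in((W,"blob"),(W0,"hand")):
        A=Q[[3,4,5]].mean(0);B=Q[[0,1,2]].mean(0);d=B-A
        L=Q[[0,3]].mean(0);Rr=Q[[2,5]].mean(0);e=L-Rr
        print(k,t,np.round(Q.mean(0),1),"yaw",np.degrees(np.arctan2(d[1],d[0])).round(2),"yaw2",(np.degrees(np.arctan2(e[1],e[0]))-90).round(2),"span",np.hypot(*d).round(1),np.hypot(*e).round(1))
```

```text
bronze (array([ 574.1, -119.7]), array([ 579.9, -119.5]), array([ 22.7, 118.5]), np.float64(0.71), 282)
plain (array([ 584.1, -190.7]), array([ 584.7, -191. ]), array([169.2,  24.7]), np.float64(6.39), 492)
silver (array([ 570.7, -323.5]), array([ 572.2, -323.7]), array([199.6,  25. ]), np.float64(2.57), 566)
taped (array([ 575.1, -402. ]), array([ 575.9, -402.2]), array([ 26.3, 138.9]), np.float64(-0.28), 411)
mstock (array([560.7, 207.9]), array([561.9, 205.6]), array([199. ,  33.1]), np.float64(3.16), 570)
bstock (array([593.9, -17.3]), array([597.4, -17.8]), array([133. ,  32.8]), np.float64(8.21), 316)
white blob [605.  353.5] yaw -2.96 yaw2 -2.62 span 126.2 117.7
white hand [601.5 350.5] yaw -2.94 yaw2 -2.92 span 124.8 117.3
mill blob [571.4 181.4] yaw 4.59 yaw2 3.99 span 156.0 116.6
mill hand [569.  179.4] yaw 4.36 yaw2 3.9 span 155.4 115.4
bronze blob [589.3  15.1] yaw 5.29 yaw2 5.09 span 76.1 116.1
bronze hand [587.   13.7] yaw 5.2 yaw2 5.01 span 75.8 115.0
```

```bash
cat >> h.py <<'E'
def go(x,y,z,yaw):
    """yaw deg: direction of piece length in world. prints twist then shift in the final frame"""
    st=state(); Rc=R.from_quat(st["ee_rot"]); a=np.radians(yaw)
    best=None
    for sg in(1,-1):
        X=np.array([0,0,-1.]);Y=sg*np.array([-np.sin(a),np.cos(a),0]);Z=np.cross(X,Y)
        Rf=R.from_matrix(np.c_[X,Y,Z]); t=(Rc.inv()*Rf).as_rotvec()
        if best is None or np.linalg.norm(t)<np.linalg.norm(best[0]): best=(t,Rf)
    d=np.array([x,y,z])-st["tool_pos"]
    print("pos",np.round(st["tool_pos"],1),"t",round(st["time_s"],2),"F",np.round(st["ft_force"],1),"grip",round(st["grip_width"],3),"j",np.round(st["joints"],2))
    print("twist",np.round(best[0],4),"shift final frame m",np.round(best[1].inv().apply(d)/1000,4))
E
python3 - <<'E'
from h import *
s=snapshot("top")
z=lambda l:np.array(l)/5.5+[340,150]
for n,t,b in [("bronze",(110,187),(111,412)),("plain",(224,128),(268,452)),("silver",(487,124),(519,503)),("taped",(649,172),(663,495))]:
    w=ray(s,z([t,b]),10)[:,:2];d=w[0]-w[1]; print(n,w.mean(0).round(1),np.hypot(*d).round(1),np.degrees(np.arctan2(d[1],d[0])).round(2))
print(R.from_quat(state()["ee_rot"]).as_matrix().round(2))
go(570.5,-324,120,2.6)
E
```

```text
bronze [ 577.8 -122.8] 118.3 -0.66
plain [ 583.3 -192.7] 171.7 6.17
silver [ 571.4 -325.3] 199.5 2.32
taped [ 560.5 -404. ] 169.5 -0.59
[[-0.    0.4  -0.92]
 [ 0.   -0.92 -0.4 ]
 [-1.   -0.    0.  ]]
pos [ 257.1 -596.8  236.1] t 0.25 F [0.3 0.  0.1] grip 0.999 j [ 1.06  0.33  0.04  1.47 -0.01  1.34 -0.06]
twist [3.614e-01 2.000e-04 8.000e-04] shift final frame m [ 0.1161 -0.2583 -0.3255]
```

```bash
python3 -m crank '[{"xyz":[0,0,0],"twist":[0.12,0,0],"fingers":0.5},{"xyz":[0,0,0],"twist":[0.12,0,0],"fingers":0.5},{"xyz":[0,0,0],"twist":[0.12,0,0],"fingers":0.5},{"xyz":[0,-0.021,-0.027],"twist":[0,0,0],"fingers":0.5},{"xyz":[0,-0.021,-0.027],"twist":[0,0,0],"fingers":0.5},{"xyz":[0,-0.021,-0.027],"twist":[0,0,0],"fingers":0.5},{"xyz":[0,-0.021,-0.027],"twist":[0,0,0],"fingers":0.5},{"xyz":[0,-0.021,-0.027],"twist":[0,0,0],"fingers":0.5},{"xyz":[0,-0.021,-0.027],"twist":[0,0,0],"fingers":0.5},{"xyz":[0,-0.021,-0.027],"twist":[0,0,0],"fingers":0.5}]' 20
python3 -m crank '[{"xyz":[0.02,-0.021,-0.027],"twist":[0,0,0],"fingers":0.5},{"xyz":[0.02,-0.021,-0.027],"twist":[0,0,0],"fingers":0.5},{"xyz":[0.02,-0.021,-0.027],"twist":[0,0,0],"fingers":0.5},{"xyz":[0.02,-0.021,-0.027],"twist":[0,0,0],"fingers":0.5},{"xyz":[0,0,0],"twist":[0,0,0],"fingers":0.5},{"xyz":[0,0,0],"twist":[0,0,0],"fingers":0.5}]'
python3 -c "
from h import *
go(571,-325,60,2.45)"
```

```text
time_s: 1.08
tool_pos: [440.1, -440.0, 236.6]
ee_rot: [0.707, 0.016, -0.707, 0.017]
ft_force: [1.1, -0.8, 0.5]
grip_width: 0.506
time_s: 1.58
tool_pos: [544.1, -349.3, 154.7]
ee_rot: [-0.706, -0.019, 0.708, -0.017]
ft_force: [0.1, -0.2, 0.1]
grip_width: 0.499
pos [ 544.1 -349.3  154.7] t 1.58 F [ 0.1 -0.2  0.1] grip 0.499 j [ 0.58  0.38 -0.1   1.57  0.04  1.2  -1.05]
twist [0.0087 0.0021 0.0027] shift final frame m [ 0.0947 -0.0231 -0.028 ]
```

Now I'll centre over the silver piece, come down to about z 60 and check.

```bash
python3 -m crank '[{"xyz":[0.02,-0.012,-0.014],"twist":[0.009,0.002,0.003],"fingers":0.5},{"xyz":[0.025,-0.011,-0.014],"twist":[0,0,0],"fingers":0.5},{"xyz":[0.025,0,0],"twist":[0,0,0],"fingers":0.5},{"xyz":[0.025,0,0],"twist":[0,0,0],"fingers":0.5},{"xyz":[0,0,0],"twist":[0,0,0],"fingers":0.5},{"xyz":[0,0,0],"twist":[0,0,0],"fingers":0.5}]'
python3 -c "
from h import *
go(571,-325,16,2.45)
for n in ('top','scene'):
  s=snapshot(n);a=cv2.cvtColor(s['frame'],cv2.COLOR_RGB2BGR)
  c=proj(s,[571,-325,30])[0].astype(int)
  cv2.imwrite('pics/a_%s.png'%n,cv2.resize(a[max(0,c[1]-60):c[1]+60,max(0,c[0]-80):c[0]+80],None,fx=4,fy=4))
"
```

```text
time_s: 2.08
tool_pos: [568.7, -329.6, 61.3]
ee_rot: [-0.707, -0.012, 0.707, -0.014]
ft_force: [0.1, -0.2, 0.5]
grip_width: 0.501
pos [ 568.7 -329.6   61.3] t 2.08 F [ 0.1 -0.2  0.5] grip 0.501 j [ 0.54  0.49 -0.1   1.63  0.06  1.03 -1.12]
twist [-0.0068  0.0001 -0.0027] shift final frame m [ 0.0453 -0.0045 -0.0025]
```

View pics/a_scene.png

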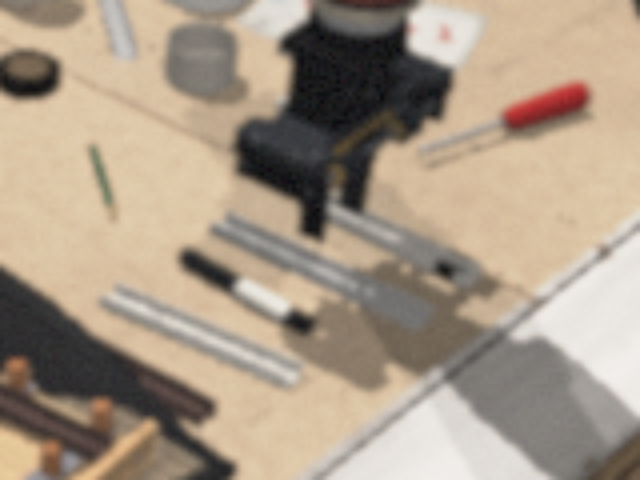

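The fingers are above the silver piece, with shadows consistent with that. I'll correct by 4.5 mm and descend.

```bash
python3 -m crank '[{"xyz":[0,-0.0045,-0.0025],"twist":[-0.006,0,-0.002],"fingers":0.5},{"xyz":[0.015,0,0],"twist":[0,0,0],"fingers":0.5},{"xyz":[0.015,0,0],"twist":[0,0,0],"fingers":0.5},{"xyz":[0.01,0,0],"twist":[0,0,0],"fingers":0.5},{"xyz":[0.005,0,0],"twist":[0,0,0],"fingers":0.5},{"xyz":[0,0,0],"twist":[0,0,0],"fingers":0.5}]'
python3 -c "
from h import *
go(571,-325,16,2.45)"
```

```text
time_s: 2.68
tool_pos: [572.3, -323.6, 16.1]
ee_rot: [0.707, 0.015, -0.707, 0.016]
ft_force: [-0.3, -0.1, 0.4]
grip_width: 0.502
pos [ 572.3 -323.6   16.1] t 2.68 F [-0.3 -0.1  0.4] grip 0.502 j [ 0.53  0.54 -0.11  1.65  0.07  0.95 -1.13]
twist [ 0.001  -0.0011 -0.0004] shift final frame m [0.0001 0.0013 0.0013]
```

```bash
python3 -m crank '[{"xyz":[0,0,0],"twist":[0,0,0],"fingers":0.1},{"xyz":[0,0,0],"twist":[0,0,0],"fingers":0.1},{"xyz":[0,0,0],"twist":[0,0,0],"fingers":0.1},{"xyz":[0,0,0],"twist":[0,0,0],"fingers":0.1},{"xyz":[0,0,0],"twist":[0,0,0],"fingers":0.1},{"xyz":[0,0,0],"twist":[0,0,0],"fingers":0.1}]' 20
python3 -m crank '[{"xyz":[-0.005,0,0],"twist":[0,0,0],"fingers":0.1},{"xyz":[-0.01,0,0],"twist":[0,0,0],"fingers":0.1},{"xyz":[-0.02,0,0],"twist":[0,0,0],"fingers":0.1},{"xyz":[-0.03,0,0],"twist":[0,0,0],"fingers":0.1},{"xyz":[-0.03,0,0],"twist":[0,0,0],"fingers":0.1},{"xyz":[-0.02,0,0],"twist":[0,0,0],"fingers":0.1},{"xyz":[0,0,0],"twist":[0,0,0],"fingers":0.1}]'
python3 -c "
from h import *
c=np.array([570.5,180.5]);a=np.radians(4.2);t=c-29*np.array([-np.sin(a),np.cos(a)]);print(t)
go(*t,110,4.2)
s=snapshot('scene');a=cv2.cvtColor(s['frame'],cv2.COLOR_RGB2BGR)
cv2.imwrite('pics/b.png',cv2.resize(a[80:240,300:500],None,fx=3.5,fy=3.5))
"
```

```text
time_s: 3.18
tool_pos: [573.0, -324.0, 17.2]
ee_rot: [0.708, 0.015, -0.706, 0.016]
ft_force: [-0.2, 0.0, 4.3]
grip_width: 0.255
time_s: 3.77
tool_pos: [574.9, -324.9, 138.0]
ee_rot: [0.71, 0.014, -0.704, 0.017]
ft_force: [1.0, 0.1, 0.7]
grip_width: 0.254
[572.62390772 151.57788016]
pos [ 574.9 -324.9  138. ] t 3.77 F [1.  0.1 0.7] grip 0.254 j [ 0.53  0.41 -0.11  1.56  0.05  1.16 -1.12]
twist [-0.0296 -0.0092 -0.0052] shift final frame m [ 0.028  -0.4753 -0.0327]
```

View pics/b.png

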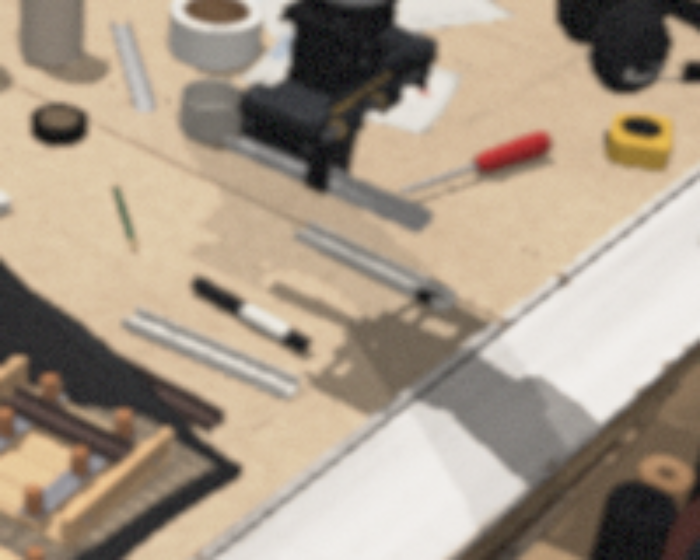

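Silver is held and level (opening 22 mm). Carrying it to the long rack.

```bash
python3 -m crank '[{"xyz":[0,-0.02,-0.003],"twist":[-0.029,-0.009,-0.005],"fingers":0.1},{"xyz":[0,-0.035,-0.003],"twist":[0,0,0],"fingers":0.1},{"xyz":[0,-0.035,-0.003],"twist":[0,0,0],"fingers":0.1},{"xyz":[0,-0.035,-0.003],"twist":[0,0,0],"fingers":0.1},{"xyz":[0,-0.035,-0.003],"twist":[0,0,0],"fingers":0.1},{"xyz":[0,-0.035,-0.003],"twist":[0,0,0],"fingers":0.1},{"xyz":[0,-0.035,-0.003],"twist":[0,0,0],"fingers":0.1},{"xyz":[0,-0.035,-0.003],"twist":[0,0,0],"fingers":0.1},{"xyz":[0,-0.035,-0.003],"twist":[0,0,0],"fingers":0.1},{"xyz":[0,-0.035,-0.003],"twist":[0,0,0],"fingers":0.1}]'
python3 -m crank '[{"xyz":[0,-0.035,-0.001],"twist":[0,0,0],"fingers":0.1},{"xyz":[0,-0.035,-0.001],"twist":[0,0,0],"fingers":0.1},{"xyz":[0,-0.035,-0.001],"twist":[0,0,0],"fingers":0.1},{"xyz":[0,-0.035,0],"twist":[0,0,0],"fingers":0.1},{"xyz":[0,0,0],"twist":[0,0,0],"fingers":0.1},{"xyz":[0,0,0],"twist":[0,0,0],"fingers":0.1}]'
python3 -c "
from h import *
go(573,151.6,75,4.2)"
```

```text
time_s: 4.65
tool_pos: [577.3, 14.7, 131.7]
ee_rot: [-0.703, -0.027, 0.71, -0.025]
ft_force: [1.8, -0.2, 0.0]
grip_width: 0.255
time_s: 5.15
tool_pos: [569.7, 155.7, 132.2]
ee_rot: [-0.703, -0.029, 0.71, -0.026]
ft_force: [-0.8, -1.8, -0.4]
grip_width: 0.255
pos [569.7 155.7 132.2] t 5.15 F [-0.8 -1.8 -0.4] grip 0.255 j [-0.04  0.32 -0.35  1.72  0.11  1.13 -1.92]
twist [0.0052 0.0091 0.0049] shift final frame m [ 0.0572  0.0043 -0.003 ]
```

```bash
python3 -m crank '[{"xyz":[0.01,0.004,-0.003],"twist":[0.005,0.009,0.005],"fingers":0.1},{"xyz":[0.024,0,0],"twist":[0,0,0],"fingers":0.1},{"xyz":[0.022,0,0],"twist":[0,0,0],"fingers":0.1},{"xyz":[0,0,0],"twist":[0,0,0],"fingers":0.1},{"xyz":[0,0,0],"twist":[0,0,0],"fingers":0.1},{"xyz":[0,0,0],"twist":[0,0,0],"fingers":0.1}]'
python3 -c "
from h import *
go(573,151.6,32.5,4.2)
for n in ('top','scene'):
  s=snapshot(n);a=cv2.cvtColor(s['frame'],cv2.COLOR_RGB2BGR)
  c=proj(s,[571,151,30])[0].astype(int)
  cv2.imwrite('pics/c_%s.png'%n,cv2.resize(a[max(0,c[1]-60):c[1]+60,max(0,c[0]-80):c[0]+80],None,fx=4,fy=4))
"
```

```text
time_s: 5.65
tool_pos: [575.0, 148.2, 78.0]
ee_rot: [0.708, 0.023, -0.706, 0.024]
ft_force: [0.3, -0.0, -0.9]
grip_width: 0.259
pos [575.  148.2  78. ] t 5.65 F [ 0.3 -0.  -0.9] grip 0.259 j [-0.05  0.37 -0.34  1.77  0.14  1.02 -1.94]
twist [-0.0062 -0.0023 -0.001 ] shift final frame m [ 0.0455 -0.0036  0.0018]
```

View pics/c_scene.png

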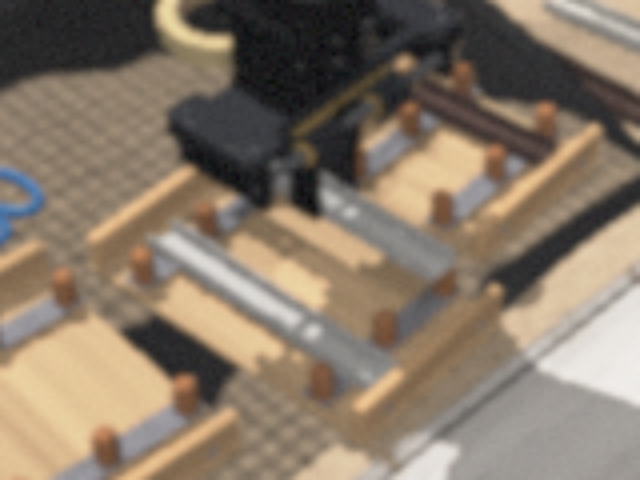

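View pics/c_top.png

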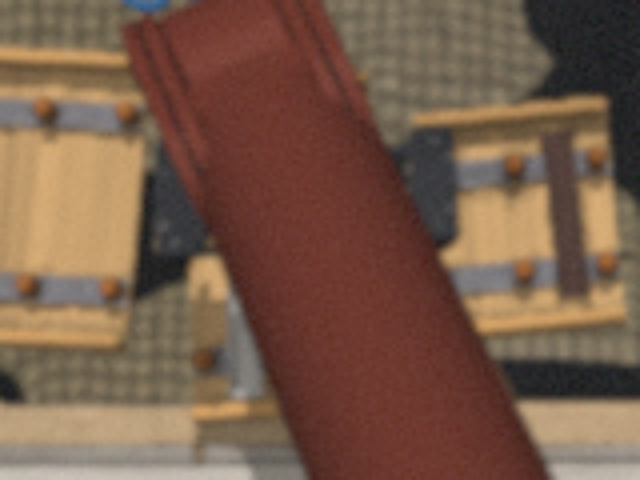

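Run:
```python
from h import *
s=snapshot("top")
for n,t,b in [("mill",(382,82),(399,404)),("white",(156,56),(131,337)),("bronze",(620,111),(636,324))]:
    w=ray(s,np.array([t,b])/4+[155,145],36)[:,:2];d=w[0]-w[1]; print(n,w.mean(0).round(1),np.hypot(*d).round(1),np.degrees(np.arctan2(d[1],d[0])).round(2))
```

```text
mill [570.  178.1] 228.4 4.33
white [602.5 350.3] 200.4 -2.28
bronze [587.2  13.4] 152.1 4.31
```

End boards agree with the pegs (228/200/152 mm apart, centres within 2 mm), so I'll lower the piece to just above the bearers.

```bash
python3 -m crank '[{"xyz":[0.01,-0.0025,0.0018],"twist":[-0.006,-0.002,-0.001],"fingers":0.1},{"xyz":[0.012,0,0],"twist":[0,0,0],"fingers":0.1},{"xyz":[0.01,0,0],"twist":[0,0,0],"fingers":0.1},{"xyz":[0.006,0,0],"twist":[0,0,0],"fingers":0.1},{"xyz":[0,0,0],"twist":[0,0,0],"fingers":0.1},{"xyz":[0,0,0],"twist":[0,0,0],"fingers":0.1}]'
python3 -c "
from h import *
go(573,150.6,32.5,4.2)
for n in ('scene',):
  s=snapshot(n);a=cv2.cvtColor(s['frame'],cv2.COLOR_RGB2BGR)
  c=proj(s,[571,151,30])[0].astype(int)
  cv2.imwrite('pics/d_%s.png'%n,cv2.resize(a[max(0,c[1]-60):c[1]+60,max(0,c[0]-80):c[0]+80],None,fx=4,fy=4))
"
```

```text
time_s: 6.3
tool_pos: [572.2, 150.9, 38.3]
ee_rot: [-0.706, -0.026, 0.707, -0.026]
ft_force: [-0.6, 0.3, -0.8]
grip_width: 0.262
pos [572.2 150.9  38.3] t 6.3 F [-0.6  0.3 -0.8] grip 0.262 j [-0.06  0.42 -0.33  1.8   0.16  0.95 -1.96]
twist [ 0.0005  0.0015 -0.0001] shift final frame m [ 0.0058  0.0003 -0.0008]
```

View pics/d_scene.png

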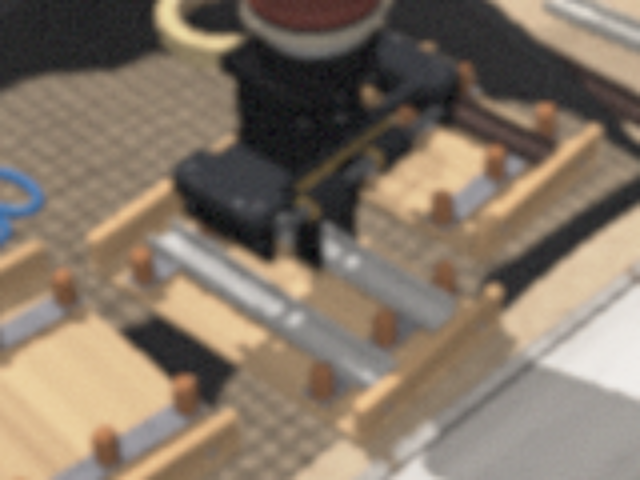

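Silver sits between the pegs with its near end inside the board. Lowering it slowly.

```bash
python3 -m crank '[{"xyz":[0.002,0,0],"twist":[0,0,0],"fingers":0.1},{"xyz":[0.002,0,0],"twist":[0,0,0],"fingers":0.1},{"xyz":[0,0,0],"twist":[0,0,0],"fingers":0.1},{"xyz":[0,0,0],"twist":[0,0,0],"fingers":0.1}]'
python3 -m crank '[{"xyz":[0.001,0,0],"twist":[0,0,0],"fingers":0.1},{"xyz":[0,0,0],"twist":[0,0,0],"fingers":0.1},{"xyz":[0,0,0],"twist":[0,0,0],"fingers":0.1}]'
python3 -m crank '[{"xyz":[0.001,0,0],"twist":[0,0,0],"fingers":0.1},{"xyz":[0,0,0],"twist":[0,0,0],"fingers":0.1},{"xyz":[0,0,0],"twist":[0,0,0],"fingers":0.1}]'
```

```text
time_s: 6.68
tool_pos: [572.7, 151.0, 35.2]
ee_rot: [0.707, 0.026, -0.707, 0.026]
ft_force: [0.6, 0.2, -0.4]
grip_width: 0.254
time_s: 6.93
tool_pos: [572.7, 151.0, 34.2]
ee_rot: [0.707, 0.026, -0.707, 0.026]
ft_force: [-0.2, 1.2, -1.4]
grip_width: 0.255
time_s: 7.18
tool_pos: [572.8, 151.0, 33.2]
ee_rot: [0.707, 0.026, -0.707, 0.026]
ft_force: [0.6, -0.4, -0.1]
grip_width: 0.256
```

```bash
python3 -m crank '[{"xyz":[0.001,0,0],"twist":[0,0,0],"fingers":0.1},{"xyz":[0,0,0],"twist":[0,0,0],"fingers":0.1},{"xyz":[0,0,0],"twist":[0,0,0],"fingers":0.1}]'
python3 -m crank '[{"xyz":[0.0005,0,0],"twist":[0,0,0],"fingers":0.1},{"xyz":[0,0,0],"twist":[0,0,0],"fingers":0.1},{"xyz":[0,0,0],"twist":[0,0,0],"fingers":0.1}]'
```

```text
time_s: 7.43
tool_pos: [572.8, 151.0, 33.1]
ee_rot: [0.707, 0.026, -0.707, 0.026]
ft_force: [-3.4, -1.4, 8.8]
grip_width: 0.257
time_s: 7.68
tool_pos: [572.9, 151.0, 33.1]
ee_rot: [0.707, 0.026, -0.706, 0.026]
ft_force: [-5.6, -2.4, 14.3]
grip_width: 0.257
```

It's in contact at TCP z 33.1, as expected. Easing off, releasing narrowly and rising.

```bash
python3 -m crank '[{"xyz":[-0.001,0,0],"twist":[0,0,0],"fingers":0.1},{"xyz":[0,0,0],"twist":[0,0,0],"fingers":0.28},{"xyz":[0,0,0],"twist":[0,0,0],"fingers":0.32},{"xyz":[0,0,0],"twist":[0,0,0],"fingers":0.4},{"xyz":[0,0,0],"twist":[0,0,0],"fingers":0.4},{"xyz":[0,0,0],"twist":[0,0,0],"fingers":0.4},{"xyz":[-0.01,0,0],"twist":[0,0,0],"fingers":0.4},{"xyz":[-0.03,0,0],"twist":[0,0,0],"fingers":0.4},{"xyz":[-0.04,0,0],"twist":[0,0,0],"fingers":0.4},{"xyz":[-0.02,0,0],"twist":[0,0,0],"fingers":0.4}]'
python3 -c "
from h import *
go(578,-122,100,1)
for n in ('scene',):
  s=snapshot(n);a=cv2.cvtColor(s['frame'],cv2.COLOR_RGB2BGR)
  c=proj(s,[571,151,30])[0].astype(int)
  cv2.imwrite('pics/e_%s.png'%n,cv2.resize(a[max(0,c[1]-60):c[1]+60,max(0,c[0]-80):c[0]+80],None,fx=4,fy=4))
"
```

```text
time_s: 8.52
tool_pos: [574.0, 151.7, 137.4]
ee_rot: [0.708, 0.027, -0.705, 0.026]
ft_force: [1.2, 0.7, 1.3]
grip_width: 0.397
pos [574.  151.7 137.4] t 8.52 F [1.2 0.7 1.3] grip 0.397 j [-0.04  0.31 -0.35  1.72  0.12  1.13 -1.92]
twist [ 0.0566 -0.0039  0.0012] shift final frame m [0.0374 0.2737 0.0008]
```

View pics/e_scene.png

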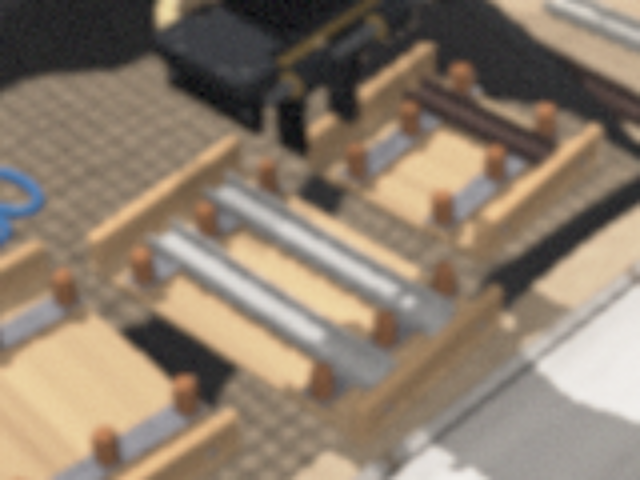

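Silver is flat in its lane. Next is the bronze piece; on the way I'll re-measure its axis from its edges.

```bash
python3 -m crank '[{"xyz":[0,0.02,0],"twist":[0.056,-0.004,0.001],"fingers":0.45},{"xyz":[0,0.035,0],"twist":[0,0,0],"fingers":0.45},{"xyz":[0,0.035,0],"twist":[0,0,0],"fingers":0.45},{"xyz":[0.005,0.035,0],"twist":[0,0,0],"fingers":0.45},{"xyz":[0.005,0.035,0],"twist":[0,0,0],"fingers":0.45},{"xyz":[0.005,0.035,0],"twist":[0,0,0],"fingers":0.45},{"xyz":[0.01,0.035,0],"twist":[0,0,0],"fingers":0.45},{"xyz":[0.01,0.035,0],"twist":[0,0,0],"fingers":0.45},{"xyz":[0,0.009,0],"twist":[0,0,0],"fingers":0.45},{"xyz":[0,0,0],"twist":[0,0,0],"fingers":0.45}]'
python3 - <<'E'
from h import *
a=cv2.imread("pics/top0.png")
cv2.imwrite("pics/br.png",cv2.resize(a[175:235,335:395],None,fx=9,fy=9,interpolation=cv2.INTER_CUBIC))
E
```

```text
time_s: 9.4
tool_pos: [577.4, -127.7, 97.4]
ee_rot: [-0.705, -0.003, 0.709, -0.005]
ft_force: [-0.5, 0.2, 1.3]
grip_width: 0.448
```

View pics/br.png

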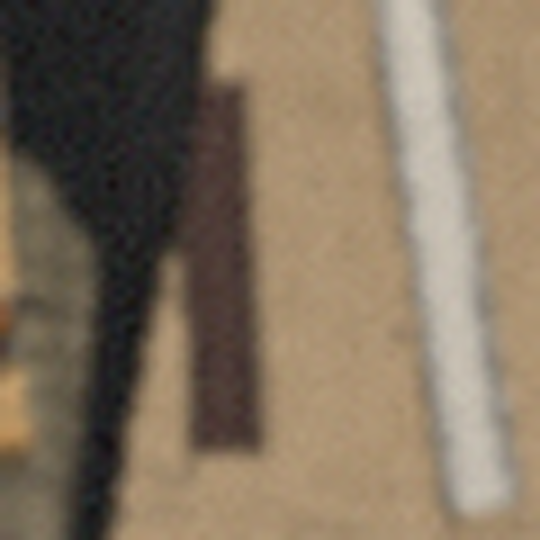

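Run:
```python
from h import *
s=snapshot("top")
w=ray(s,np.array([(209,80),(227,450)])/9+[335,175],13)[:,:2];d=w[0]-w[1]; print(w.mean(0),np.hypot(*d),np.degrees(np.arctan2(d[1],d[0])))
go(578,-122,100,2.5)
a=cv2.imread("pics/scene0.png")
cv2.imwrite("pics/br2.png",cv2.resize(a[160:230,310:390],None,fx=8,fy=8,interpolation=cv2.INTER_CUBIC))
```

```text
[ 577.21649623 -120.03635755] 118.7090384805598 1.838193680839663
pos [ 578.1 -124.7   97.9] t 9.45 F [-0.2  0.4  0.5] grip 0.452 j [ 0.3   0.34 -0.2   1.76  0.08  1.06 -1.48]
twist [-0.0295  0.0046 -0.001 ] shift final frame m [-0.0021 -0.0027 -0.    ]
```

View pics/br2.png

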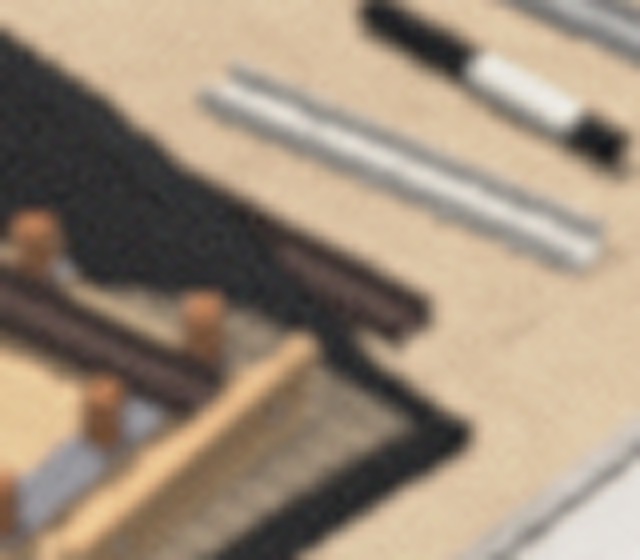

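Run:
```python
from h import *
o=[]
for n,b in(("scene",(160,230,310,390)),("top",(175,235,330,398))):
    a=cv2.imread(f"pics/{n}0.png")[b[0]:b[1],b[2]:b[3]]
    a=np.clip((a.astype(float)-10)*2.6,0,255).astype(np.uint8)
    o.append(cv2.resize(a,(400,350),interpolation=cv2.INTER_CUBIC))
cv2.imwrite("pics/br3.png",np.hstack(o))
```

```text
(no output)
```

View pics/br3.png

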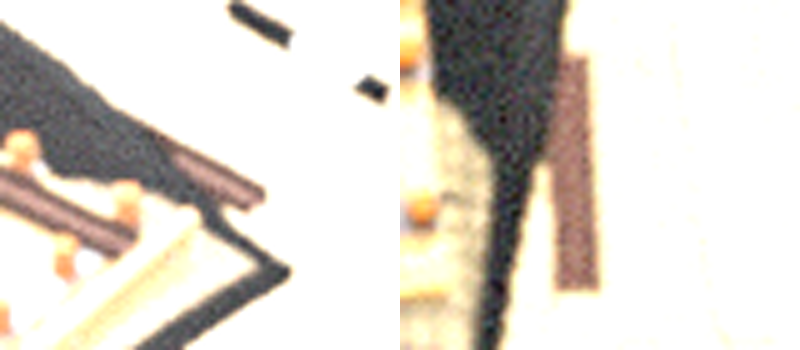

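Run:
```python
from h import *
t=snapshot("top");s=snapshot("scene")
f=t["frame"]
# edge points in the top, zoom br.png
for p in [(210,40),(185,160),(160,260),(130,400),(112,510)]:
    u=np.array(p)/9+[335,175]
    print(p,[(z,(proj(s,ray(t,[u],z))[0]-[310,160]).round(1)*8) for z in(0,10,20,40)], ray(t,[u],0).round(0)[0][:2])
```

```text
(210, 40) [(0, array([133.6, 180. ])), (10, array([137.6, 163.2])), (20, array([142.4, 145.6])), (40, array([150.4, 110.4]))] [ 653. -120.]
(185, 160) [(0, array([196. , 235.2])), (10, array([200. , 217.6])), (20, array([204., 200.])), (40, array([212.8, 164. ]))] [ 614. -111.]
(160, 260) [(0, array([246.4, 284. ])), (10, array([250.4, 265.6])), (20, array([254.4, 247.2])), (40, array([263.2, 210.4]))] [ 581. -103.]
(130, 400) [(0, array([321.6, 351.2])), (10, array([325.6, 332.8])), (20, array([329.6, 314.4])), (40, array([338.4, 276. ]))] [536. -93.]
(112, 510) [(0, array([385.6, 403.2])), (10, array([389.6, 384. ])), (20, array([393.6, 365.6])), (40, array([402.4, 327.2]))] [501. -87.]
```

Run:
```python
from h import *
t=snapshot("top");s=snapshot("scene")
T=cv2.imread("pics/top0.png").max(2); S=cv2.imread("pics/scene0.png").max(2)
# scene: dark mat mask (<62 brightness), show boundary
n,l,st,c=cv2.connectedComponentsWithStats((cv2.GaussianBlur(S,(3,3),0)<58).astype(np.uint8))
ms=l==l[175,330] if l[175,330] else None
print(l[175,330],st[l[175,330]])
# right edge of the mat in top by row
Tm=cv2.GaussianBlur(T,(3,3),0)<58
for r in range(120,246,8):
    xs=np.nonzero(Tm[r,330:375])[0]
    if not len(xs): continue
    u=[330+xs.max()+.5,r]
    out=[]
    for z in range(0,61,2):
        q=proj(s,ray(t,[u],z))[0]; out.append(S[int(round(q[1])),int(round(q[0]))])
    print(r,u[0],ray(t,[u],0)[0][:2].round(),"vals by z:",*out)
```

```text
0 [     0      0    640    400 213424]
120 367.5 [ 833. -150.] vals by z: 47 47 47 47 49 49 49 50 50 49 49 49 41 48 58 58 58 91 91 134 134 134 210 210 221 221 219 219 219 219 219
128 365.5 [ 809. -143.] vals by z: 45 53 53 53 50 50 48 48 48 50 50 44 44 44 81 81 134 134 181 181 181 209 209 221 221 221 223 223 222 222 219
136 363.5 [ 784. -137.] vals by z: 47 48 48 43 50 50 52 52 50 50 50 49 49 90 90 90 138 138 187 187 212 212 221 219 219 219 219 218 218 218 223
144 361.5 [ 760. -131.] vals by z: 48 49 49 52 52 52 48 48 51 51 51 45 45 85 85 136 136 136 181 181 209 209 218 218 218 217 217 218 218 219 218
152 360.5 [ 735. -127.] vals by z: 48 48 50 50 50 49 49 57 57 57 54 54 57 57 134 134 134 183 183 216 216 222 222 222 219 219 218 218 217 217 216
160 359.5 [ 711. -124.] vals by z: 49 49 44 44 47 47 50 53 53 52 52 57 57 70 70 70 149 149 200 200 220 220 220 217 217 216 216 219 219 221 221
168 358.5 [ 687. -121.] vals by z: 46 51 51 51 51 51 49 52 54 54 56 56 56 57 57 89 89 173 173 206 206 206 219 219 220 220 218 218 217 217 217
176 357.5 [ 663. -117.] vals by z: 50 50 50 41 41 48 48 52 53
[... 494 characters left out ...]
 213 213 213 210
208 350.5 [569. -96.] vals by z: 64 64 47 47 48 48 48 50 50 50 50 51 51 60 60 65 65 60 60 60 59 65 94 94 142 142 193 193 217 217 220
216 349.5 [546. -93.] vals by z: 160 160 100 100 58 58 58 51 51 51 51 52 52 66 66 80 80 93 96 87 87 87 70 70 76 76 120 150 199 199 220
224 347.5 [523. -87.] vals by z: 102 70 56 40 40 40 44 44 49 49 58 87 85 85 70 70 60 60 74 74 83 91 88 88 73 73 67 67 67 93 126
232 346.5 [500. -84.] vals by z: 118 118 83 83 52 52 41 51 90 90 153 153 192 192 187 187 148 170 130 130 103 103 87 87 85 85 65 65 73 73 119
240 345.5 [477. -81.] vals by z: 44 44 44 44 41 41 57 57 83 83 136 136 212 212 220 220 219 219 216 216 216 212 212 217 217 216 216 216 216 217 217
```

Run:
```python
from h import *
t=snapshot("top");s=snapshot("scene")
for n,p in [("plain far",(224,128)),("plain near",(268,452)),("pen far",(375,145)),("pen near",(370,400)),("bronze near",(111,410)),("bronze far",(103,187))]:
    u=np.array(p)/5.5+[340,150]
    print(n,[(z,((proj(s,ray(t,[u],z))[0]-[310,160])*8).round(0)) for z in(0,13,25)])
b=cv2.imread("pics/scene0.png")[150:270,210:390]
b=np.clip((b.astype(float)-10)*1.7,0,255).astype(np.uint8)
cv2.imwrite("pics/mat.png",cv2.resize(b,None,fx=4.4,fy=4.4,interpolation=cv2.INTER_CUBIC))
```

```text
plain far [(0, array([211.,  88.])), (13, array([216.,  67.])), (25, array([221.,  47.]))]
plain near [(0, array([589., 259.])), (13, array([594., 236.])), (25, array([598., 215.]))]
pen far [(0, array([359.,  15.])), (13, array([364.,  -5.])), (25, array([368., -25.]))]
pen near [(0, array([618., 167.])), (13, array([623., 145.])), (25, array([627., 124.]))]
bronze near [(0, array([406., 331.])), (13, array([411., 307.])), (25, array([416., 285.]))]
bronze far [(0, array([162., 194.])), (13, array([167., 172.])), (25, array([172., 151.]))]
```

View pics/mat.png

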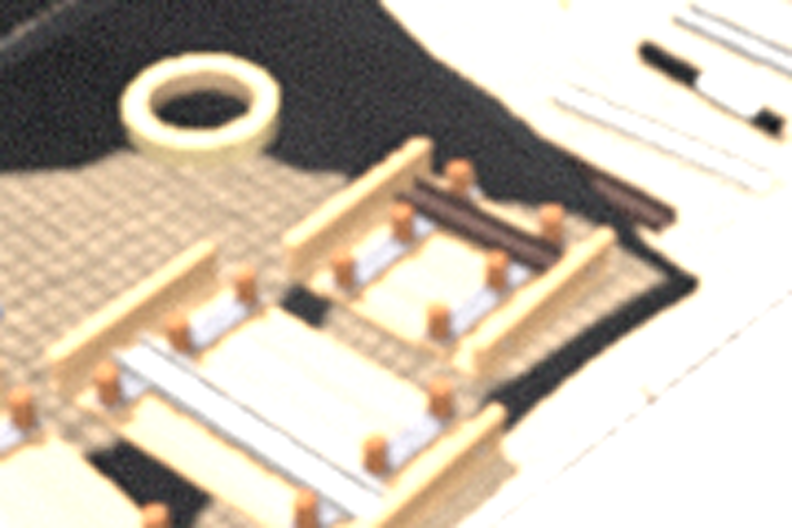

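The black mat's edge is about 25 mm up and overhangs the far-left part of the bronze piece, which is why that part is hidden in both views. I'll grasp near the piece's near end (x≈540) with a narrow opening, lift 2–3 mm, slide it clear of the mat to the right, then raise it.

```bash
python3 -m crank '[{"xyz":[0.01,-0.003,0.02],"twist":[-0.021,0.004,-0.001],"fingers":0.34},{"xyz":[0.01,0,0.02],"twist":[0,0,0],"fingers":0.34},{"xyz":[0.015,0,0],"twist":[0,0,0],"fingers":0.34},{"xyz":[0,0,0],"twist":[0,0,0],"fingers":0.34},{"xyz":[0,0,0],"twist":[0,0,0],"fingers":0.34},{"xyz":[0,0,0],"twist":[0,0,0],"fingers":0.34}]' 25
python3 -c "
from h import *
go(539,-122.5,16.5,2)
for n in ('scene',):
  s=snapshot(n);a=cv2.cvtColor(s['frame'],cv2.COLOR_RGB2BGR)
  cv2.imwrite('pics/f_%s.png'%n,cv2.resize(a[130:240,300:420],None,fx=5,fy=5))
"
```

```text
time_s: 10.25
tool_pos: [539.5, -120.6, 63.9]
ee_rot: [0.707, 0.014, -0.706, 0.014]
ft_force: [0.1, -0.0, 0.1]
grip_width: 0.34
pos [ 539.5 -120.6   63.9] t 10.25 F [ 0.1 -0.   0.1] grip 0.34 j [ 0.32  0.31 -0.21  1.88  0.08  0.96 -1.45]
twist [ 0.0047 -0.0014 -0.    ] shift final frame m [0.0474 0.0018 0.0006]
```

View pics/f_scene.png

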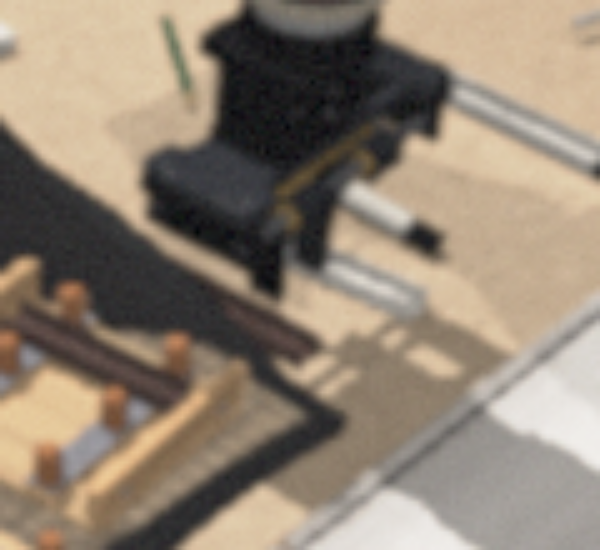

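```bash
python3 -m crank '[{"xyz":[0.01,0.0015,0.0005],"twist":[0.004,-0.001,0],"fingers":0.34},{"xyz":[0.013,0,0],"twist":[0,0,0],"fingers":0.34},{"xyz":[0.003,0,0],"twist":[0,0,0],"fingers":0.34},{"xyz":[0,0,0],"twist":[0,0,0],"fingers":0.34},{"xyz":[0,0,0],"twist":[0,0,0],"fingers":0.34}]'
python3 -m crank '[{"xyz":[0.004,0,0],"twist":[0,0,0],"fingers":0.34},{"xyz":[0.004,0,0],"twist":[0,0,0],"fingers":0.34},{"xyz":[0,0,0],"twist":[0,0,0],"fingers":0.34}]'
python3 -c "
from h import *
go(539,-122,16.5,2)
for n in ('scene',):
  s=snapshot(n);a=cv2.cvtColor(s['frame'],cv2.COLOR_RGB2BGR)
  cv2.imwrite('pics/g_%s.png'%n,cv2.resize(a[130:240,300:420],None,fx=5,fy=5))
"
```

```text
time_s: 10.72
tool_pos: [538.2, -122.6, 37.0]
ee_rot: [-0.707, -0.012, 0.707, -0.012]
ft_force: [-0.3, -0.2, 1.6]
grip_width: 0.342
time_s: 10.97
tool_pos: [537.8, -122.6, 28.4]
ee_rot: [-0.706, -0.012, 0.708, -0.012]
ft_force: [-0.1, -0.8, 0.3]
grip_width: 0.34
pos [ 537.8 -122.6   28.4] t 10.97 F [-0.1 -0.8  0.3] grip 0.34 j [ 0.32  0.35 -0.2   1.91  0.09  0.89 -1.46]
twist [-0.0002  0.0015  0.0001] shift final frame m [ 0.0119 -0.0006 -0.0013]
```

View pics/g_scene.png

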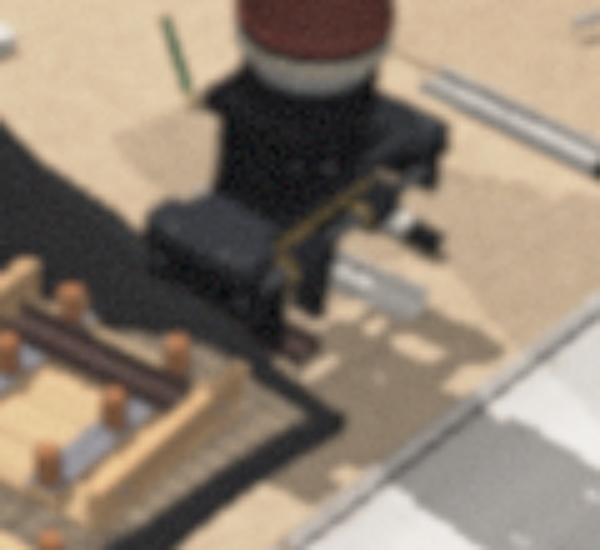

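The fingers straddle the bronze piece and nothing is touching. On down, watching the force.

```bash
python3 -m crank '[{"xyz":[0.003,0,0],"twist":[0,0,0],"fingers":0.34},{"xyz":[0,0,0],"twist":[0,0,0],"fingers":0.34}]'
python3 -m crank '[{"xyz":[0.003,0,0],"twist":[0,0,0],"fingers":0.34},{"xyz":[0,0,0],"twist":[0,0,0],"fingers":0.34}]'
python3 -m crank '[{"xyz":[0.003,0,0],"twist":[0,0,0],"fingers":0.34},{"xyz":[0.0025,0,0],"twist":[0,0,0],"fingers":0.34},{"xyz":[0,0,0],"twist":[0,0,0],"fingers":0.34}]'
python3 -m crank '[{"xyz":[0,0,0],"twist":[0,0,0],"fingers":0.1},{"xyz":[0,0,0],"twist":[0,0,0],"fingers":0.1},{"xyz":[0,0,0],"twist":[0,0,0],"fingers":0.1},{"xyz":[0,0,0],"twist":[0,0,0],"fingers":0.1}]' 25
```

```text
time_s: 11.18
tool_pos: [537.8, -122.6, 25.6]
ee_rot: [-0.707, -0.012, 0.707, -0.012]
ft_force: [-0.3, -0.1, -0.2]
grip_width: 0.341
time_s: 11.35
tool_pos: [537.8, -122.6, 22.5]
ee_rot: [-0.706, -0.012, 0.708, -0.012]
ft_force: [-0.2, 0.6, 0.9]
grip_width: 0.338
time_s: 11.6
tool_pos: [537.6, -122.6, 16.8]
ee_rot: [-0.706, -0.012, 0.708, -0.012]
ft_force: [-0.3, 0.7, -0.1]
grip_width: 0.34
time_s: 11.93
tool_pos: [538.0, -122.6, 17.5]
ee_rot: [-0.707, -0.012, 0.707, -0.012]
ft_force: [0.2, 0.7, -0.5]
grip_width: 0.255
```

```bash
python3 -m crank '[{"xyz":[-0.003,0,0],"twist":[0,0,0],"fingers":0.1},{"xyz":[0,0,0],"twist":[0,0,0],"fingers":0.1}]'
python3 -m crank '[{"xyz":[0,0.008,0],"twist":[0,0,0],"fingers":0.1},{"xyz":[0,0.01,0],"twist":[0,0,0],"fingers":0.1},{"xyz":[0,0.006,0],"twist":[0,0,0],"fingers":0.1},{"xyz":[0,0,0],"twist":[0,0,0],"fingers":0.1}]'
python3 -m crank '[{"xyz":[-0.01,0,0],"twist":[0,0,0],"fingers":0.1},{"xyz":[-0.02,0,0],"twist":[0,0,0],"fingers":0.1},{"xyz":[-0.03,0,0],"twist":[0,0,0],"fingers":0.1},{"xyz":[-0.03,0,0],"twist":[0,0,0],"fingers":0.1},{"xyz":[-0.03,0,0],"twist":[0,0,0],"fingers":0.1},{"xyz":[0,0,0],"twist":[0,0,0],"fingers":0.1},{"xyz":[0,0,0],"twist":[0,0,0],"fingers":0.1}]'
python3 -c "
from h import *
go(549,39,130,4.9)
for n in ('scene',):
  s=snapshot(n);a=cv2.cvtColor(s['frame'],cv2.COLOR_RGB2BGR)
  cv2.imwrite('pics/h_%s.png'%n,cv2.resize(a[60:240,280:480],None,fx=3.3,fy=3.3))
"
```

```text
time_s: 12.1
tool_pos: [538.2, -122.7, 21.0]
ee_rot: [-0.707, -0.012, 0.707, -0.012]
ft_force: [-0.0, 0.5, -0.6]
grip_width: 0.255
time_s: 12.43
tool_pos: [538.6, -149.4, 20.4]
ee_rot: [-0.707, -0.011, 0.707, -0.012]
ft_force: [0.6, 1.3, -0.1]
grip_width: 0.249
time_s: 13.02
tool_pos: [540.3, -146.5, 143.2]
ee_rot: [0.708, 0.012, -0.706, 0.013]
ft_force: [-0.6, 0.4, -1.1]
grip_width: 0.255
pos [ 540.3 -146.5  143.2] t 13.02 F [-0.6  0.4 -1.1] grip 0.255 j [ 0.36  0.23 -0.2   1.8   0.05  1.12 -1.39]
twist [-0.0504 -0.0034 -0.0012] shift final frame m [ 0.0132 -0.1841 -0.0245]
```

View pics/h_scene.png

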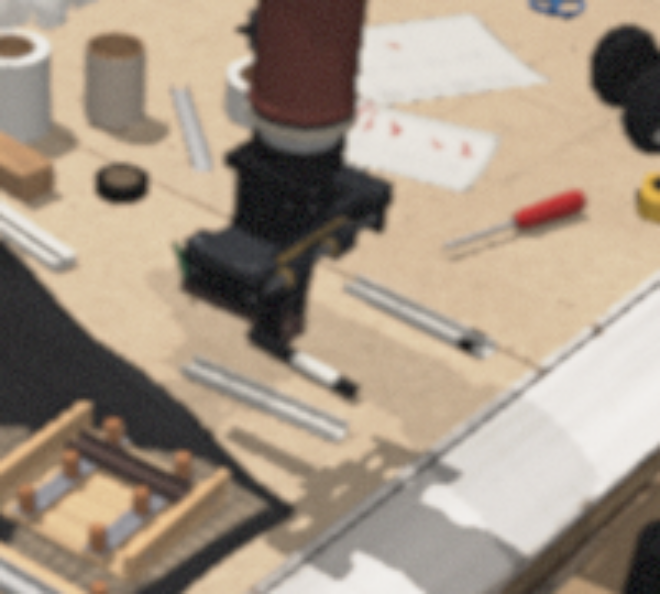

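The bronze piece is held level. It's gripped about 39 mm off centre and the rack needs a mid-grip between the bearers, so I'll set it down on clear table and regrip at its middle.

```bash
python3 -m crank '[{"xyz":[0.03,-0.0055,0.017],"twist":[0,-0.003,-0.001],"fingers":0.1},{"xyz":[0.03,0,0],"twist":[0,0,0],"fingers":0.1},{"xyz":[0.03,0,0],"twist":[0,0,0],"fingers":0.1},{"xyz":[0.02,0,0],"twist":[0,0,0],"fingers":0.1},{"xyz":[0.01,0,0],"twist":[0,0,0],"fingers":0.1},{"xyz":[0,0,0],"twist":[0,0,0],"fingers":0.1},{"xyz":[0,0,0],"twist":[0,0,0],"fingers":0.1}]'
python3 -c "
from h import *
go(523,-141,17.5,2)"
```

```text
time_s: 13.65
tool_pos: [520.9, -141.3, 19.9]
ee_rot: [-0.705, -0.013, 0.709, -0.012]
ft_force: [-0.4, 0.1, -0.3]
grip_width: 0.251
pos [ 520.9 -141.3   19.9] t 13.65 F [-0.4  0.1 -0.3] grip 0.251 j [ 0.35  0.35 -0.19  1.94  0.08  0.87 -1.42]
twist [0.0001 0.0056 0.0017] shift final frame m [ 0.0024 -0.0002 -0.0021]
```

```bash
python3 -m crank '[{"xyz":[0.001,0,0],"twist":[0,0.003,0],"fingers":0.1},{"xyz":[0.001,0,0],"twist":[0,0,0],"fingers":0.1},{"xyz":[0,0,0],"twist":[0,0,0],"fingers":0.1}]'
python3 -m crank '[{"xyz":[0.001,0,0],"twist":[0,0,0],"fingers":0.1},{"xyz":[0,0,0],"twist":[0,0,0],"fingers":0.1},{"xyz":[0,0,0],"twist":[0,0,0],"fingers":0.1}]'
```

```text
time_s: 13.9
tool_pos: [521.7, -141.7, 19.0]
ee_rot: [-0.707, -0.012, 0.707, -0.012]
ft_force: [-0.6, -0.1, -1.3]
grip_width: 0.257
time_s: 14.15
tool_pos: [521.5, -141.7, 17.7]
ee_rot: [-0.707, -0.013, 0.707, -0.012]
ft_force: [-0.1, 0.5, -0.4]
grip_width: 0.252
```

```bash
python3 -m crank '[{"xyz":[0.0007,0,0],"twist":[0,0,0],"fingers":0.1},{"xyz":[0,0,0],"twist":[0,0,0],"fingers":0.1},{"xyz":[0,0,0],"twist":[0,0,0],"fingers":0.1}]'
python3 -m crank '[{"xyz":[0,0,0],"twist":[0,0,0],"fingers":0.3},{"xyz":[0,0,0],"twist":[0,0,0],"fingers":0.34},{"xyz":[0,0,0],"twist":[0,0,0],"fingers":0.34},{"xyz":[-0.01,0,0],"twist":[0,0,0],"fingers":0.34},{"xyz":[-0.03,0,0],"twist":[0,0,0],"fingers":0.34},{"xyz":[-0.03,0,0],"twist":[0,0,0],"fingers":0.34},{"xyz":[-0.03,0,0],"twist":[0,0,0],"fingers":0.34},{"xyz":[0,0,0],"twist":[0,0,0],"fingers":0.34},{"xyz":[0,0,0],"twist":[0,0,0],"fingers":0.34}]'
python3 -c "
from h import *
go(561,-141,60,2)
for n in ('scene','top'):
  s=snapshot(n);a=cv2.cvtColor(s['frame'],cv2.COLOR_RGB2BGR)
  c=proj(s,[561,-141,13])[0].astype(int);print(c)
  cv2.imwrite('pics/i_%s.png'%n,cv2.resize(a[c[1]-40:c[1]+40,c[0]-40:c[0]+40],None,fx=6,fy=6))
"
```

```text
time_s: 14.4
tool_pos: [521.3, -141.6, 16.7]
ee_rot: [-0.707, -0.013, 0.707, -0.012]
ft_force: [-0.1, 0.3, -0.2]
grip_width: 0.256
time_s: 15.15
tool_pos: [522.9, -142.0, 119.5]
ee_rot: [0.708, 0.012, -0.706, 0.012]
ft_force: [-0.3, -0.2, -1.5]
grip_width: 0.34
pos [ 522.9 -142.   119.5] t 15.15 F [-0.3 -0.2 -1.5] grip 0.34 j [ 0.36  0.22 -0.2   1.86  0.05  1.06 -1.39]
twist [-0.0002 -0.0034 -0.0003] shift final frame m [ 0.0595  0.0003 -0.0381]
[354 189]
[366 209]
```

View pics/i_scene.png

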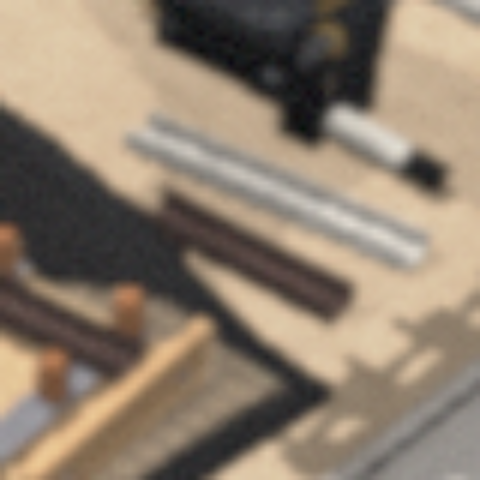

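View pics/i_top.png

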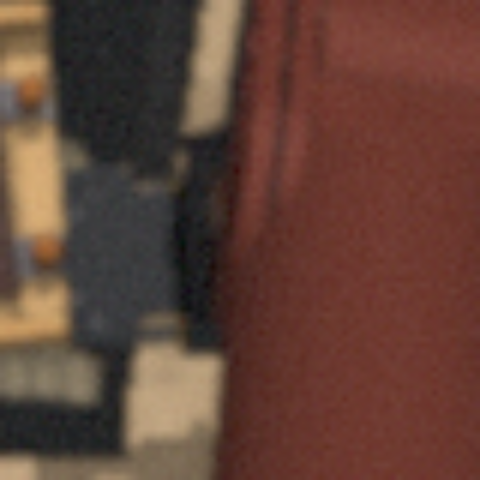

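```bash
python3 - <<'E'
from h import *
s=snapshot("scene")
w=ray(s,np.array([(165,203),(343,302)])/6+[314,149],9)[:,:2];d=w[0]-w[1];print(w.round(1),w.mean(0),np.hypot(*d),np.degrees(np.arctan2(d[1],d[0])))
E
python3 -m crank '[{"xyz":[0.01,0,-0.019],"twist":[0,-0.003,0],"fingers":0.34},{"xyz":[0.025,0,-0.019],"twist":[0,0,0],"fingers":0.34},{"xyz":[0.025,0,0],"twist":[0,0,0],"fingers":0.34},{"xyz":[0,0,0],"twist":[0,0,0],"fingers":0.34},{"xyz":[0,0,0],"twist":[0,0,0],"fingers":0.34}]'
python3 -c "
from h import *
go(561,-141.5,16.5,2)"
```

```text
[[ 612.4 -141.1]
 [ 499.3 -142.5]] [ 555.85747195 -141.8153987 ] 113.0897621148519 0.6758444204168618
time_s: 15.72
tool_pos: [557.2, -139.9, 54.7]
ee_rot: [-0.704, -0.013, 0.71, -0.012]
ft_force: [1.2, 0.1, -0.6]
grip_width: 0.343
pos [ 557.2 -139.9   54.7] t 15.72 F [ 1.2  0.1 -0.6] grip 0.343 j [ 0.34  0.36 -0.2   1.83  0.08  0.97 -1.43]
twist [0.     0.0092 0.0025] shift final frame m [ 0.0382  0.0017 -0.0037]
```

```bash
python3 -m crank '[{"xyz":[0.01,0.0015,-0.001],"twist":[0,0.003,0],"fingers":0.34},{"xyz":[0.015,0,0],"twist":[0,0,0],"fingers":0.34},{"xyz":[0,0,0],"twist":[0,0,0],"fingers":0.34},{"xyz":[0,0,0],"twist":[0,0,0],"fingers":0.34}]'
python3 -c "
from h import *
go(560,-141.6,16.5,2)"
```

```text
time_s: 16.05
tool_pos: [559.9, -142.0, 32.0]
ee_rot: [-0.707, -0.013, 0.707, -0.012]
ft_force: [0.0, -0.4, -0.1]
grip_width: 0.338
pos [ 559.9 -142.    32. ] t 16.05 F [ 0.  -0.4 -0.1] grip 0.338 j [ 0.33  0.39 -0.19  1.84  0.09  0.92 -1.44]
twist [-0.0005  0.0013  0.001 ] shift final frame m [ 0.0155 -0.0004 -0.0001]
```

```bash
python3 -m crank '[{"xyz":[0.007,0,0],"twist":[0,0,0],"fingers":0.34},{"xyz":[0.006,0,0],"twist":[0,0,0],"fingers":0.34},{"xyz":[0.0025,0,0],"twist":[0,0,0],"fingers":0.34},{"xyz":[0,0,0],"twist":[0,0,0],"fingers":0.34},{"xyz":[0,0,0],"twist":[0,0,0],"fingers":0.1},{"xyz":[0,0,0],"twist":[0,0,0],"fingers":0.1},{"xyz":[0,0,0],"twist":[0,0,0],"fingers":0.1},{"xyz":[0,0,0],"twist":[0,0,0],"fingers":0.1}]' 20
python3 -m crank '[{"xyz":[-0.005,0,0],"twist":[0,0,0],"fingers":0.1},{"xyz":[-0.01,0,0],"twist":[0,0,0],"fingers":0.1},{"xyz":[-0.03,0,0],"twist":[0,0,0],"fingers":0.1},{"xyz":[-0.03,0,0],"twist":[0,0,0],"fingers":0.1},{"xyz":[-0.03,0,0],"twist":[0,0,0],"fingers":0.1},{"xyz":[0,0,0],"twist":[0,0,0],"fingers":0.1},{"xyz":[0,0,0],"twist":[0,0,0],"fingers":0.1}]'
python3 -c "
from h import *
c=np.array([587.5,14]);a=np.radians(4.9);t=c+29*np.array([-np.sin(a),np.cos(a)]);print(t)
go(*t,110,4.9)"
```

```text
time_s: 16.72
tool_pos: [560.4, -141.8, 16.4]
ee_rot: [-0.707, -0.013, 0.707, -0.012]
ft_force: [0.3, -0.2, 0.0]
grip_width: 0.257
time_s: 17.3
tool_pos: [561.8, -142.2, 124.2]
ee_rot: [0.708, 0.012, -0.706, 0.012]
ft_force: [0.1, -0.3, -0.8]
grip_width: 0.255
[585.02290923  42.89401359]
pos [ 561.8 -142.2  124.2] t 17.3 F [ 0.1 -0.3 -0.8] grip 0.255 j [ 0.34  0.28 -0.2   1.77  0.06  1.09 -1.42]
twist [-0.0508 -0.0038 -0.0005] shift final frame m [ 0.0142 -0.1824 -0.0389]
```

```bash
python3 -m crank '[{"xyz":[0,-0.02,-0.005],"twist":[-0.051,0,0],"fingers":0.1},{"xyz":[0,-0.033,-0.007],"twist":[0,0,0],"fingers":0.1},{"xyz":[0,-0.033,-0.007],"twist":[0,0,0],"fingers":0.1},{"xyz":[0,-0.033,-0.007],"twist":[0,0,0],"fingers":0.1},{"xyz":[0.01,-0.033,-0.007],"twist":[0,0,0],"fingers":0.1},{"xyz":[0.01,-0.03,-0.006],"twist":[0,0,0],"fingers":0.1},{"xyz":[0.02,0,0],"twist":[0,0,0],"fingers":0.1},{"xyz":[0,0,0],"twist":[0,0,0],"fingers":0.1},{"xyz":[0,0,0],"twist":[0,0,0],"fingers":0.1},{"xyz":[0,0,0],"twist":[0,0,0],"fingers":0.1}]'
python3 -c "
from h import *
go(585,42.5,32.5,4.9)
s=snapshot('scene');a=cv2.cvtColor(s['frame'],cv2.COLOR_RGB2BGR)
c=proj(s,[585,40,30])[0].astype(int)
cv2.imwrite('pics/j.png',cv2.resize(a[c[1]-50:c[1]+50,c[0]-60:c[0]+60],None,fx=5,fy=5))
"
```

```text
time_s: 18.13
tool_pos: [584.5, 41.7, 81.5]
ee_rot: [-0.706, -0.03, 0.707, -0.03]
ft_force: [0.8, -0.5, -0.7]
grip_width: 0.254
pos [584.5  41.7  81.5] t 18.13 F [ 0.8 -0.5 -0.7] grip 0.254 j [ 0.1   0.35 -0.3   1.78  0.12  1.02 -1.73]
twist [-0.0007  0.0016  0.0006] shift final frame m [ 0.049  -0.0008 -0.0006]
```

View pics/j.png

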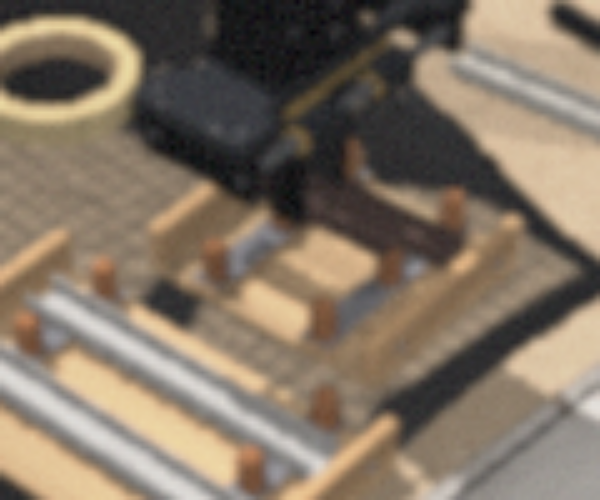

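Held bronze appears directly over the lane, overlapping the stock piece in this view because it's about 50 mm up. Lowering.

```bash
python3 -m crank '[{"xyz":[0.012,-0.0008,-0.0006],"twist":[0,0,0],"fingers":0.1},{"xyz":[0.015,0,0],"twist":[0,0,0],"fingers":0.1},{"xyz":[0.01,0,0],"twist":[0,0,0],"fingers":0.1},{"xyz":[0.005,0,0],"twist":[0,0,0],"fingers":0.1},{"xyz":[0,0,0],"twist":[0,0,0],"fingers":0.1},{"xyz":[0,0,0],"twist":[0,0,0],"fingers":0.1}]'
python3 -c "
from h import *
go(585,42.5,32.5,4.9)
s=snapshot('scene');a=cv2.cvtColor(s['frame'],cv2.COLOR_RGB2BGR)
c=proj(s,[585,40,30])[0].astype(int)
cv2.imwrite('pics/k.png',cv2.resize(a[c[1]-50:c[1]+50,c[0]-60:c[0]+60],None,fx=5,fy=5))
"
```

```text
time_s: 18.68
tool_pos: [585.1, 43.4, 39.3]
ee_rot: [-0.706, -0.031, 0.707, -0.03]
ft_force: [-0.1, 0.3, 0.2]
grip_width: 0.25
pos [585.1  43.4  39.3] t 18.68 F [-0.1  0.3  0.2] grip 0.25 j [ 0.09  0.41 -0.29  1.81  0.14  0.94 -1.74]
twist [0.     0.0012 0.0011] shift final frame m [0.0068 0.0009 0.0002]
```

View pics/k.png

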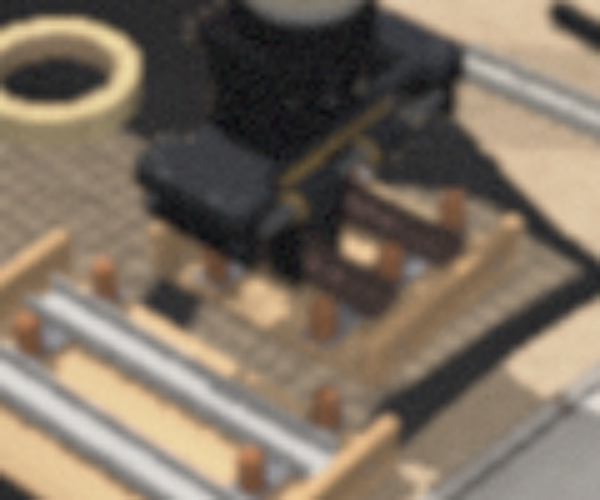

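```bash
python3 -m crank '[{"xyz":[0.002,0.0005,0],"twist":[0,0,0],"fingers":0.1},{"xyz":[0.002,0,0],"twist":[0,0,0],"fingers":0.1},{"xyz":[0.001,0,0],"twist":[0,0,0],"fingers":0.1},{"xyz":[0,0,0],"twist":[0,0,0],"fingers":0.1},{"xyz":[0,0,0],"twist":[0,0,0],"fingers":0.1}]'
python3 -m crank '[{"xyz":[0.001,0,0],"twist":[0,0,0],"fingers":0.1},{"xyz":[0,0,0],"twist":[0,0,0],"fingers":0.1},{"xyz":[0,0,0],"twist":[0,0,0],"fingers":0.1}]'
python3 -m crank '[{"xyz":[0.001,0,0],"twist":[0,0,0],"fingers":0.1},{"xyz":[0,0,0],"twist":[0,0,0],"fingers":0.1},{"xyz":[0,0,0],"twist":[0,0,0],"fingers":0.1}]'
```

```text
time_s: 19.15
tool_pos: [585.1, 43.1, 34.4]
ee_rot: [-0.706, -0.031, 0.707, -0.03]
ft_force: [-0.1, -0.2, -0.9]
grip_width: 0.253
time_s: 19.4
tool_pos: [585.1, 43.0, 33.3]
ee_rot: [-0.706, -0.031, 0.707, -0.03]
ft_force: [-0.3, -0.0, -0.8]
grip_width: 0.255
time_s: 19.65
tool_pos: [585.2, 43.1, 32.4]
ee_rot: [-0.706, -0.031, 0.707, -0.03]
ft_force: [0.8, -0.7, -0.6]
grip_width: 0.253
```

```bash
python3 -m crank '[{"xyz":[0.0007,0,0],"twist":[0,0,0],"fingers":0.1},{"xyz":[0,0,0],"twist":[0,0,0],"fingers":0.1},{"xyz":[0,0,0],"twist":[0,0,0],"fingers":0.1}]'
python3 -m crank '[{"xyz":[0.0007,0,0],"twist":[0,0,0],"fingers":0.1},{"xyz":[0,0,0],"twist":[0,0,0],"fingers":0.1},{"xyz":[0,0,0],"twist":[0,0,0],"fingers":0.1}]'
```

```text
time_s: 19.9
tool_pos: [585.2, 43.1, 32.4]
ee_rot: [-0.706, -0.031, 0.707, -0.03]
ft_force: [-3.3, -1.0, 6.9]
grip_width: 0.258
time_s: 20.15
tool_pos: [585.2, 43.1, 32.3]
ee_rot: [-0.706, -0.031, 0.707, -0.03]
ft_force: [-6.5, 0.1, 15.1]
grip_width: 0.257
```

Contact. Easing off and releasing.

```bash
python3 -m crank '[{"xyz":[-0.001,0,0],"twist":[0,0,0],"fingers":0.1},{"xyz":[0,0,0],"twist":[0,0,0],"fingers":0.28},{"xyz":[0,0,0],"twist":[0,0,0],"fingers":0.32},{"xyz":[0,0,0],"twist":[0,0,0],"fingers":0.38},{"xyz":[0,0,0],"twist":[0,0,0],"fingers":0.38},{"xyz":[0,0,0],"twist":[0,0,0],"fingers":0.38},{"xyz":[-0.01,0,0],"twist":[0,0,0],"fingers":0.38},{"xyz":[-0.03,0,0],"twist":[0,0,0],"fingers":0.38},{"xyz":[-0.04,0,0],"twist":[0,0,0],"fingers":0.38},{"xyz":[0,0,0],"twist":[0,0,0],"fingers":0.38}]'
python3 -c "
from h import *
go(584,-192,60,6.2)
s=snapshot('scene');a=cv2.cvtColor(s['frame'],cv2.COLOR_RGB2BGR)
c=proj(s,[585,40,30])[0].astype(int)
cv2.imwrite('pics/l.png',cv2.resize(a[c[1]-50:c[1]+50,c[0]-60:c[0]+60],None,fx=5,fy=5))
"
```

```text
time_s: 20.98
tool_pos: [589.2, 43.7, 120.0]
ee_rot: [0.71, 0.031, -0.703, 0.03]
ft_force: [1.9, 1.9, 1.2]
grip_width: 0.381
pos [589.2  43.7 120. ] t 20.98 F [1.9 1.9 1.2] grip 0.381 j [ 0.11  0.32 -0.31  1.75  0.11  1.09 -1.72]
twist [-0.0223 -0.0095  0.0011] shift final frame m [0.06   0.2338 0.0306]
```

View pics/l.png

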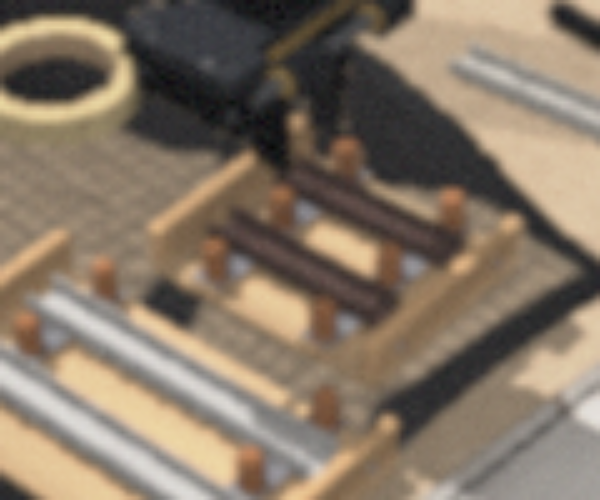

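Bronze is in its lane. Next is plain white.

```bash
python3 -m crank '[{"xyz":[0,0.024,0.003],"twist":[-0.022,0,0],"fingers":0.45},{"xyz":[0,0.035,0.004],"twist":[0,0,0],"fingers":0.45},{"xyz":[0,0.035,0.004],"twist":[0,0,0],"fingers":0.45},{"xyz":[0,0.035,0.005],"twist":[0,0,0],"fingers":0.45},{"xyz":[0.01,0.035,0.005],"twist":[0,0,0],"fingers":0.45},{"xyz":[0.01,0.035,0.005],"twist":[0,0,0],"fingers":0.45},{"xyz":[0.02,0.035,0.004],"twist":[0,0,0],"fingers":0.45},{"xyz":[0.02,0,0],"twist":[0,0,0],"fingers":0.45},{"xyz":[0,0,0],"twist":[0,0,0],"fingers":0.45},{"xyz":[0,0,0],"twist":[0,0,0],"fingers":0.45}]'
python3 -c "
from h import *
go(584,-192,16.5,6.2)
s=snapshot('scene');a=cv2.cvtColor(s['frame'],cv2.COLOR_RGB2BGR)
c=proj(s,[584,-192,30])[0].astype(int)
cv2.imwrite('pics/m.png',cv2.resize(a[c[1]-50:c[1]+50,c[0]-60:c[0]+60],None,fx=5,fy=5))
"
```

```text
time_s: 21.87
tool_pos: [579.0, -192.3, 50.8]
ee_rot: [-0.705, -0.039, 0.707, -0.037]
ft_force: [-0.0, 0.7, 0.2]
grip_width: 0.447
pos [ 579.  -192.3   50.8] t 21.87 F [-0.   0.7  0.2] grip 0.447 j [ 0.4   0.42 -0.19  1.75  0.09  0.98 -1.29]
twist [-0.0007  0.0032  0.0027] shift final frame m [ 0.0343  0.0002 -0.005 ]
```

View pics/m.png

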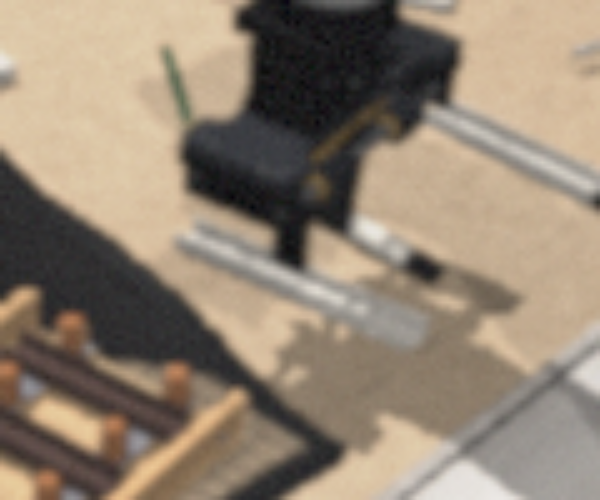

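Aligned over plain white. Descending and gripping.

```bash
python3 -m crank '[{"xyz":[0.01,0,-0.005],"twist":[0,0.003,0.002],"fingers":0.45},{"xyz":[0.01,0,0],"twist":[0,0,0],"fingers":0.45},{"xyz":[0.009,0,0],"twist":[0,0,0],"fingers":0.45},{"xyz":[0.005,0,0],"twist":[0,0,0],"fingers":0.45},{"xyz":[0,0,0],"twist":[0,0,0],"fingers":0.45}]'
python3 -m crank '[{"xyz":[0,0,0],"twist":[0,0,0],"fingers":0.1},{"xyz":[0,0,0],"twist":[0,0,0],"fingers":0.1},{"xyz":[0,0,0],"twist":[0,0,0],"fingers":0.1},{"xyz":[0,0,0],"twist":[0,0,0],"fingers":0.1},{"xyz":[0,0,0],"twist":[0,0,0],"fingers":0.1}]'
```

```text
time_s: 22.33
tool_pos: [583.9, -191.7, 16.0]
ee_rot: [-0.706, -0.038, 0.706, -0.038]
ft_force: [0.4, 0.3, 0.5]
grip_width: 0.452
time_s: 22.75
tool_pos: [585.3, -192.4, 18.2]
ee_rot: [0.707, 0.038, -0.705, 0.038]
ft_force: [-0.8, -0.5, 2.2]
grip_width: 0.253
```

```bash
python3 -m crank '[{"xyz":[-0.005,0,0],"twist":[0,0,0],"fingers":0.1},{"xyz":[-0.01,0,0],"twist":[0,0,0],"fingers":0.1},{"xyz":[-0.03,0,0],"twist":[0,0,0],"fingers":0.1},{"xyz":[-0.035,0,0],"twist":[0,0,0],"fingers":0.1},{"xyz":[-0.035,0,0],"twist":[0,0,0],"fingers":0.1},{"xyz":[0,0,0],"twist":[0,0,0],"fingers":0.1},{"xyz":[0,0,0],"twist":[0,0,0],"fingers":0.1}]'
python3 -c "
from h import *
go(604,380,110,-2.7)"
```

```text
time_s: 23.33
tool_pos: [586.4, -192.7, 136.3]
ee_rot: [0.709, 0.037, -0.703, 0.039]
ft_force: [-0.9, -0.3, -1.4]
grip_width: 0.255
pos [ 586.4 -192.7  136.3] t 23.33 F [-0.9 -0.3 -1.4] grip 0.255 j [ 0.4   0.34 -0.2   1.67  0.07  1.13 -1.27]
twist [ 0.1548 -0.0076 -0.0026] shift final frame m [ 0.0263 -0.5729  0.0094]
```

```bash
python3 -m crank '[{"xyz":[0,0,0],"twist":[0.077,0,0],"fingers":0.1},{"xyz":[0,0,0],"twist":[0.077,0,0],"fingers":0.1},{"xyz":[0,-0.02,0.001],"twist":[0,0,0],"fingers":0.1},{"xyz":[0,-0.035,0.001],"twist":[0,0,0],"fingers":0.1},{"xyz":[0,-0.035,0.001],"twist":[0,0,0],"fingers":0.1},{"xyz":[0,-0.035,0.001],"twist":[0,0,0],"fingers":0.1},{"xyz":[0,-0.035,0.001],"twist":[0,0,0],"fingers":0.1},{"xyz":[0,-0.035,0.001],"twist":[0,0,0],"fingers":0.1},{"xyz":[0,-0.035,0.001],"twist":[0,0,0],"fingers":0.1},{"xyz":[0,-0.035,0.001],"twist":[0,0,0],"fingers":0.1}]'
python3 -m crank '[{"xyz":[0,-0.035,0],"twist":[0,0,0],"fingers":0.1},{"xyz":[0,-0.035,0],"twist":[0,0,0],"fingers":0.1},{"xyz":[0,-0.035,0],"twist":[0,0,0],"fingers":0.1},{"xyz":[0,-0.035,0],"twist":[0,0,0],"fingers":0.1},{"xyz":[0,-0.035,0],"twist":[0,0,0],"fingers":0.1},{"xyz":[0,-0.035,0],"twist":[0,0,0],"fingers":0.1},{"xyz":[0,-0.035,0],"twist":[0,0,0],"fingers":0.1},{"xyz":[0,-0.035,0],"twist":[0,0,0],"fingers":0.1},{"xyz":[0,0,0],"twist":[0,0,0],"fingers":0.1},{"xyz":[0,0,0],"twist":[0,0,0],"fingers":0.1}]'
python3 -c "
from h import *
go(604,380,75,-2.7)"
```

```text
time_s: 24.17
tool_pos: [588.0, 74.3, 131.8]
ee_rot: [0.707, -0.017, -0.707, -0.016]
ft_force: [0.9, 0.7, -1.3]
grip_width: 0.255
time_s: 25.0
tool_pos: [599.9, 355.4, 130.9]
ee_rot: [-0.707, 0.015, 0.707, 0.015]
ft_force: [0.2, -0.3, -1.8]
grip_width: 0.257
pos [599.9 355.4 130.9] t 25.0 F [ 0.2 -0.3 -1.8] grip 0.257 j [-0.33  0.53 -0.38  1.44  0.2   1.21 -2.35]
twist [ 0.0054  0.0004 -0.0005] shift final frame m [ 0.0559 -0.0247 -0.0029]
```

```bash
python3 -m crank '[{"xyz":[0.01,-0.013,-0.002],"twist":[0.005,0,0],"fingers":0.1},{"xyz":[0.02,-0.012,-0.001],"twist":[0,0,0],"fingers":0.1},{"xyz":[0.025,0,0],"twist":[0,0,0],"fingers":0.1},{"xyz":[0,0,0],"twist":[0,0,0],"fingers":0.1},{"xyz":[0,0,0],"twist":[0,0,0],"fingers":0.1},{"xyz":[0,0,0],"twist":[0,0,0],"fingers":0.1}]'
python3 -c "
from h import *
go(604,380,33.5,-2.7)
s=snapshot('scene');a=cv2.cvtColor(s['frame'],cv2.COLOR_RGB2BGR)
c=proj(s,[604,365,30])[0].astype(int)
cv2.imwrite('pics/n.png',cv2.resize(a[c[1]-60:c[1]+60,c[0]-80:c[0]+80],None,fx=4,fy=4))
"
```

```text
time_s: 25.5
tool_pos: [607.0, 376.4, 78.1]
ee_rot: [0.708, -0.019, -0.706, -0.018]
ft_force: [0.6, 0.4, 0.7]
grip_width: 0.257
pos [607.  376.4  78.1] t 25.5 F [0.6 0.4 0.7] grip 0.257 j [-0.36  0.6  -0.37  1.44  0.23  1.14 -2.39]
twist [-0.0057 -0.0028 -0.0008] shift final frame m [ 0.0446 -0.0035  0.0032]
```

View pics/n.png

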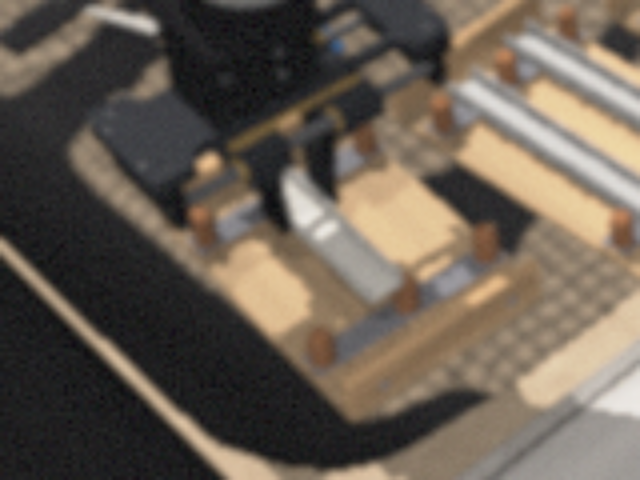

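Run:
```python
from h import *
s=snapshot('scene');t=snapshot('top')
c=proj(s,[604,365,30])[0].astype(int)
for p in[(0,250),(100,350)]:
    u=np.array(p)/4+c-[80,60]
    for z in(0,40,80,120): w=ray(s,[u],z); print(p,z,w.round(0)[0],proj(t,w)[0].round())
```

```text
(0, 250) 0 [763. 492.   0.] [147. 142.]
(0, 250) 40 [724. 505.  40.] [138. 151.]
(0, 250) 80 [684. 517.  80.] [127. 161.]
(0, 250) 120 [645. 530. 120.] [116. 171.]
(100, 350) 0 [652. 493.   0.] [145. 180.]
(100, 350) 40 [617. 505.  40.] [135. 188.]
(100, 350) 80 [582. 518.  80.] [124. 197.]
(100, 350) 120 [548. 530. 120.] [113. 207.]
```

The black roll's near side is at y ≥ 500, and the gripper body reaches y ≈ 475, so it clears. Lowering.

```bash
python3 -m crank '[{"xyz":[0.01,-0.003,0.002],"twist":[-0.004,0,0],"fingers":0.1},{"xyz":[0.014,0,0],"twist":[0,0,0],"fingers":0.1},{"xyz":[0.01,0,0],"twist":[0,0,0],"fingers":0.1},{"xyz":[0.004,0,0],"twist":[0,0,0],"fingers":0.1},{"xyz":[0,0,0],"twist":[0,0,0],"fingers":0.1},{"xyz":[0,0,0],"twist":[0,0,0],"fingers":0.1}]'
python3 -c "
from h import *
go(604,380,33.5,-2.7)
s=snapshot('scene');a=cv2.cvtColor(s['frame'],cv2.COLOR_RGB2BGR)
c=proj(s,[604,365,30])[0].astype(int)
cv2.imwrite('pics/o.png',cv2.resize(a[c[1]-60:c[1]+60,c[0]-80:c[0]+80],None,fx=4,fy=4))
"
```

```text
time_s: 26.15
tool_pos: [604.2, 380.2, 38.7]
ee_rot: [0.707, -0.017, -0.706, -0.016]
ft_force: [-0.7, -0.2, -0.3]
grip_width: 0.251
pos [604.2 380.2  38.7] t 26.15 F [-0.7 -0.2 -0.3] grip 0.251 j [-0.37  0.64 -0.36  1.47  0.24  1.08 -2.4 ]
twist [-0.0001 -0.0013 -0.0012] shift final frame m [0.0052 0.0002 0.0002]
```

View pics/o.png

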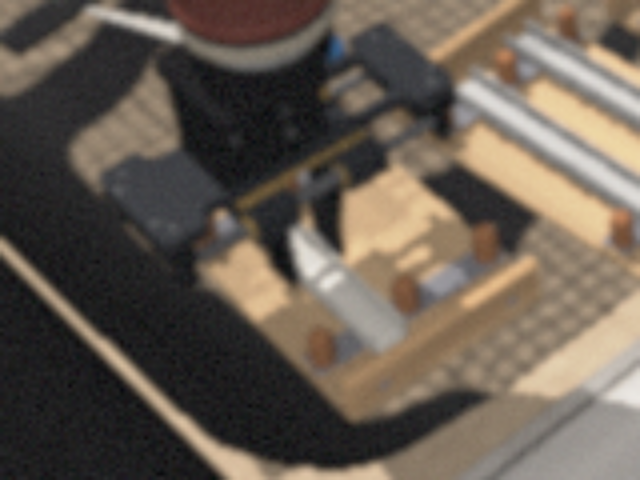

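```bash
python3 -m crank '[{"xyz":[0.002,0,0],"twist":[0,-0.001,-0.001],"fingers":0.1},{"xyz":[0.001,0,0],"twist":[0,0,0],"fingers":0.1},{"xyz":[0,0,0],"twist":[0,0,0],"fingers":0.1},{"xyz":[0,0,0],"twist":[0,0,0],"fingers":0.1}]'
python3 -m crank '[{"xyz":[0.001,0,0],"twist":[0,0,0],"fingers":0.1},{"xyz":[0,0,0],"twist":[0,0,0],"fingers":0.1},{"xyz":[0,0,0],"twist":[0,0,0],"fingers":0.1}]'
python3 -m crank '[{"xyz":[0.001,0,0],"twist":[0,0,0],"fingers":0.1},{"xyz":[0,0,0],"twist":[0,0,0],"fingers":0.1},{"xyz":[0,0,0],"twist":[0,0,0],"fingers":0.1}]'
```

```text
time_s: 26.53
tool_pos: [604.5, 380.4, 36.5]
ee_rot: [0.707, -0.017, -0.706, -0.017]
ft_force: [0.8, -0.8, 0.1]
grip_width: 0.258
time_s: 26.78
tool_pos: [604.5, 380.4, 35.4]
ee_rot: [0.707, -0.017, -0.706, -0.017]
ft_force: [-0.1, 0.6, -1.0]
grip_width: 0.254
time_s: 27.03
tool_pos: [604.5, 380.5, 34.4]
ee_rot: [0.707, -0.017, -0.706, -0.017]
ft_force: [-0.2, 0.3, -1.3]
grip_width: 0.257
```

```bash
python3 -m crank '[{"xyz":[0.001,0,0],"twist":[0,0,0],"fingers":0.1},{"xyz":[0,0,0],"twist":[0,0,0],"fingers":0.1},{"xyz":[0,0,0],"twist":[0,0,0],"fingers":0.1}]'
python3 -m crank '[{"xyz":[0.0007,0,0],"twist":[0,0,0],"fingers":0.1},{"xyz":[0,0,0],"twist":[0,0,0],"fingers":0.1},{"xyz":[0,0,0],"twist":[0,0,0],"fingers":0.1}]'
```

```text
time_s: 27.28
tool_pos: [604.6, 380.5, 34.2]
ee_rot: [0.707, -0.017, -0.706, -0.017]
ft_force: [-3.2, -2.3, 6.4]
grip_width: 0.259
time_s: 27.53
tool_pos: [604.6, 380.5, 34.2]
ee_rot: [0.708, -0.017, -0.706, -0.017]
ft_force: [-4.2, -4.1, 10.7]
grip_width: 0.253
```

```bash
python3 -m crank '[{"xyz":[-0.001,0,0],"twist":[0,0,0],"fingers":0.1},{"xyz":[0,0,0],"twist":[0,0,0],"fingers":0.28},{"xyz":[0,0,0],"twist":[0,0,0],"fingers":0.32},{"xyz":[0,0,0],"twist":[0,0,0],"fingers":0.4},{"xyz":[0,0,0],"twist":[0,0,0],"fingers":0.4},{"xyz":[0,0,0],"twist":[0,0,0],"fingers":0.4},{"xyz":[-0.01,0,0],"twist":[0,0,0],"fingers":0.4},{"xyz":[-0.03,0,0],"twist":[0,0,0],"fingers":0.4},{"xyz":[-0.04,0,0],"twist":[0,0,0],"fingers":0.4},{"xyz":[-0.01,0,0],"twist":[0,0,0],"fingers":0.4}]'
python3 -c "
from h import *
go(561,-404,110,-0.5)
s=snapshot('scene');a=cv2.cvtColor(s['frame'],cv2.COLOR_RGB2BGR)
c=proj(s,[604,365,30])[0].astype(int)
cv2.imwrite('pics/p.png',cv2.resize(a[c[1]-60:c[1]+60,c[0]-80:c[0]+80],None,fx=4,fy=4))
"
```

```text
time_s: 28.37
tool_pos: [606.4, 382.3, 131.0]
ee_rot: [0.71, -0.015, -0.704, -0.019]
ft_force: [0.2, 1.5, 0.9]
grip_width: 0.396
pos [606.4 382.3 131. ] t 28.37 F [0.2 1.5 0.9] grip 0.396 j [-0.37  0.56 -0.38  1.39  0.21  1.22 -2.38]
twist [-0.0385 -0.0076  0.0053] shift final frame m [0.021  0.7866 0.0386]
```

View pics/p.png

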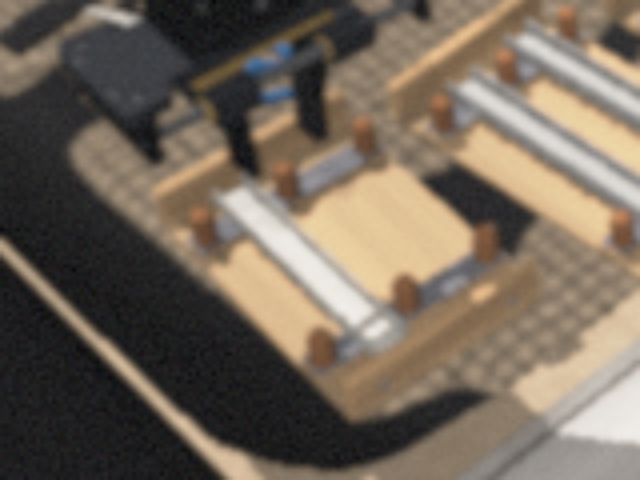

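Plain white is in its lane. Travelling to the taped one.

```bash
python3 -m crank '[{"xyz":[0,0.02,0],"twist":[-0.038,0,0],"fingers":0.5},{"xyz":[0,0.036,0.002],"twist":[0,0,0],"fingers":0.5},{"xyz":[0,0.036,0.002],"twist":[0,0,0],"fingers":0.5},{"xyz":[0,0.036,0.002],"twist":[0,0,0],"fingers":0.5},{"xyz":[0,0.036,0.002],"twist":[0,0,0],"fingers":0.5},{"xyz":[0,0.036,0.002],"twist":[0,0,0],"fingers":0.5},{"xyz":[0,0.036,0.002],"twist":[0,0,0],"fingers":0.5},{"xyz":[0,0.036,0.002],"twist":[0,0,0],"fingers":0.5},{"xyz":[0,0.036,0.002],"twist":[0,0,0],"fingers":0.5},{"xyz":[0,0.036,0.002],"twist":[0,0,0],"fingers":0.5}]'
python3 -m crank '[{"xyz":[0,0.036,0.002],"twist":[0,0,0],"fingers":0.5},{"xyz":[0,0.036,0.002],"twist":[0,0,0],"fingers":0.5},{"xyz":[0,0.036,0.002],"twist":[0,0,0],"fingers":0.5},{"xyz":[0,0.036,0.002],"twist":[0,0,0],"fingers":0.5},{"xyz":[0,0.036,0.002],"twist":[0,0,0],"fingers":0.5},{"xyz":[0,0.036,0.002],"twist":[0,0,0],"fingers":0.5},{"xyz":[0,0.036,0.002],"twist":[0,0,0],"fingers":0.5},{"xyz":[0,0.036,0.002],"twist":[0,0,0],"fingers":0.5},{"xyz":[0,0.036,0.002],"twist":[0,0,0],"fingers":0.5},{"xyz":[0,0,0],"twist":[0,0,0],"fingers":0.5}]'
python3 -c "
from h import *
go(561,-404,60,-0.5)"
```

```text
time_s: 29.25
tool_pos: [582.4, 35.0, 124.6]
ee_rot: [0.708, -0.003, -0.706, -0.003]
ft_force: [0.1, 0.1, -0.4]
grip_width: 0.5
time_s: 30.08
tool_pos: [559.1, -296.8, 124.2]
ee_rot: [0.708, -0.008, -0.707, -0.005]
ft_force: [-1.9, -1.3, -0.7]
grip_width: 0.502
pos [ 559.1 -296.8  124.2] t 30.08 F [-1.9 -1.3 -0.7] grip 0.502 j [ 0.52  0.38 -0.14  1.64  0.06  1.12 -1.22]
twist [-0.0099 -0.0014 -0.0045] shift final frame m [ 0.0642  0.1072 -0.0029]
```

```bash
python3 -m crank '[{"xyz":[0,0.025,0],"twist":[-0.01,0,-0.003],"fingers":0.5},{"xyz":[0.01,0.035,0],"twist":[0,0,0],"fingers":0.5},{"xyz":[0.01,0.03,0],"twist":[0,0,0],"fingers":0.5},{"xyz":[0.02,0.017,0],"twist":[0,0,0],"fingers":0.5},{"xyz":[0.024,0,0],"twist":[0,0,0],"fingers":0.5},{"xyz":[0,0,0],"twist":[0,0,0],"fingers":0.5},{"xyz":[0,0,0],"twist":[0,0,0],"fingers":0.5},{"xyz":[0,0,0],"twist":[0,0,0],"fingers":0.5}]'
python3 -c "
from h import *
go(561,-404,16.5,-0.5)
s=snapshot('scene');a=cv2.cvtColor(s['frame'],cv2.COLOR_RGB2BGR)
c=proj(s,[561,-404,30])[0].astype(int);print(c)
cv2.imwrite('pics/q.png',cv2.resize(a[c[1]-50:c[1]+50,c[0]-60:c[0]+60],None,fx=5,fy=5))
t=snapshot('top')
# taped axis in scene view for check, from first picture
"
```

```text
time_s: 30.75
tool_pos: [562.6, -393.1, 60.8]
ee_rot: [0.708, 0.002, -0.706, -0.0]
ft_force: [0.4, 0.3, 0.2]
grip_width: 0.499
pos [ 562.6 -393.1   60.8] t 30.75 F [0.4 0.3 0.2] grip 0.499 j [ 0.62  0.54 -0.1   1.54  0.06  1.06 -1.06]
twist [ 0.0109 -0.0028  0.0032] shift final frame m [0.0443 0.0109 0.0015]
[407 149]
```

View pics/q.png

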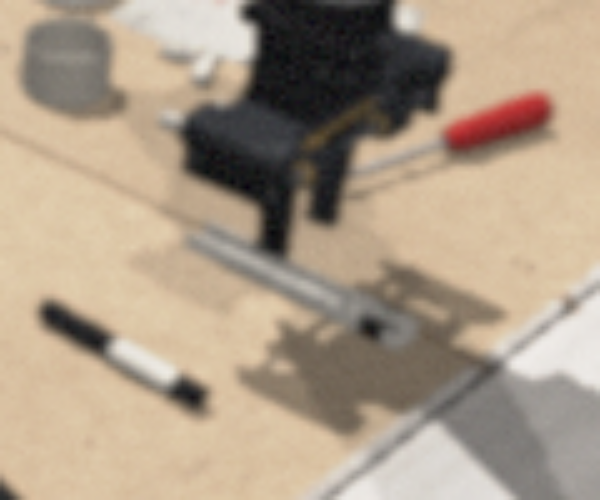

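```bash
python3 -m crank '[{"xyz":[0.005,0.0105,0.0015],"twist":[0.01,0,0.002],"fingers":0.5},{"xyz":[0.015,0,0],"twist":[0,0,0],"fingers":0.5},{"xyz":[0,0,0],"twist":[0,0,0],"fingers":0.5},{"xyz":[0,0,0],"twist":[0,0,0],"fingers":0.5}]'
python3 -c "
from h import *
go(561,-404,16.5,-0.5)"
```

```text
time_s: 31.18
tool_pos: [559.4, -404.5, 38.8]
ee_rot: [0.707, -0.003, -0.707, -0.004]
ft_force: [0.9, -0.1, -0.1]
grip_width: 0.499
pos [ 559.4 -404.5   38.8] t 31.18 F [ 0.9 -0.1 -0.1] grip 0.499 j [ 0.63  0.57 -0.1   1.55  0.06  1.03 -1.06]
twist [-0.0009 -0.0002  0.0019] shift final frame m [ 0.0223 -0.0005 -0.0016]
```

```bash
python3 -m crank '[{"xyz":[0.01,0,-0.001],"twist":[0,0,0],"fingers":0.5},{"xyz":[0.008,0,0],"twist":[0,0,0],"fingers":0.5},{"xyz":[0.004,0,0],"twist":[0,0,0],"fingers":0.5},{"xyz":[0,0,0],"twist":[0,0,0],"fingers":0.5},{"xyz":[0,0,0],"twist":[0,0,0],"fingers":0.1},{"xyz":[0,0,0],"twist":[0,0,0],"fingers":0.1},{"xyz":[0,0,0],"twist":[0,0,0],"fingers":0.1},{"xyz":[0,0,0],"twist":[0,0,0],"fingers":0.1},{"xyz":[0,0,0],"twist":[0,0,0],"fingers":0.1}]'
python3 -m crank '[{"xyz":[-0.005,0,0],"twist":[0,0,0],"fingers":0.1},{"xyz":[-0.01,0,0],"twist":[0,0,0],"fingers":0.1},{"xyz":[-0.03,0,0],"twist":[0,0,0],"fingers":0.1},{"xyz":[-0.035,0,0],"twist":[0,0,0],"fingers":0.1},{"xyz":[-0.035,0,0],"twist":[0,0,0],"fingers":0.1},{"xyz":[0,0,0],"twist":[0,0,0],"fingers":0.1},{"xyz":[0,0,0],"twist":[0,0,0],"fingers":0.1}]'
python3 -c "
from h import *
go(601.5,322,120,-2.7)
s=snapshot('scene');a=cv2.cvtColor(s['frame'],cv2.COLOR_RGB2BGR)
c=proj(s,[561,-404,60])[0].astype(int)
cv2.imwrite('pics/r.png',cv2.resize(a[c[1]-70:c[1]+50,c[0]-80:c[0]+80],None,fx=4,fy=4))
"
```

```text
time_s: 31.93
tool_pos: [561.2, -404.5, 17.4]
ee_rot: [0.708, -0.003, -0.706, -0.004]
ft_force: [0.1, -0.2, 1.2]
grip_width: 0.253
time_s: 32.52
tool_pos: [562.3, -405.6, 136.1]
ee_rot: [0.709, -0.004, -0.705, -0.003]
ft_force: [-0.8, 0.2, -1.3]
grip_width: 0.255
pos [ 562.3 -405.6  136.1] t 32.52 F [-0.8  0.2 -1.3] grip 0.255 j [ 0.63  0.48 -0.1   1.47  0.05  1.19 -1.05]
twist [ 0.0377 -0.0063 -0.0018] shift final frame m [ 0.0161 -0.7287 -0.0049]
```

View pics/r.png

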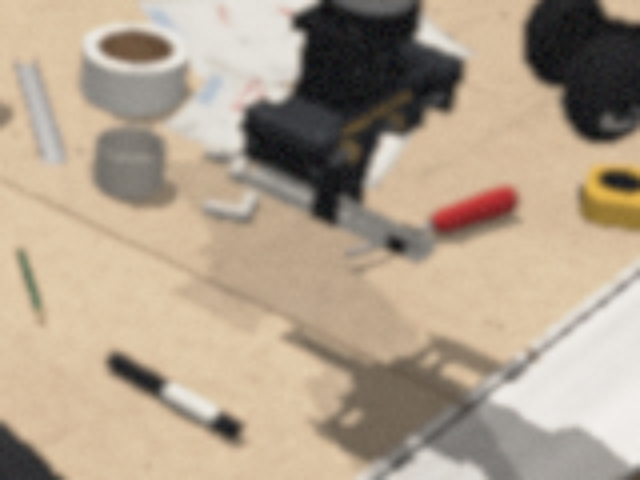

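The taped piece is held level. Carrying it to the free lane of the middle rack.

```bash
python3 -m crank '[{"xyz":[0,-0.02,0],"twist":[0.037,0,0],"fingers":0.1},{"xyz":[0,-0.036,0],"twist":[0,0,0],"fingers":0.1},{"xyz":[0,-0.036,0],"twist":[0,0,0],"fingers":0.1},{"xyz":[0,-0.036,0],"twist":[0,0,0],"fingers":0.1},{"xyz":[0,-0.036,0],"twist":[0,0,0],"fingers":0.1},{"xyz":[0,-0.036,0],"twist":[0,0,0],"fingers":0.1},{"xyz":[0,-0.036,0],"twist":[0,0,0],"fingers":0.1},{"xyz":[0,-0.036,0],"twist":[0,0,0],"fingers":0.1},{"xyz":[0,-0.036,0],"twist":[0,0,0],"fingers":0.1},{"xyz":[0,-0.036,0],"twist":[0,0,0],"fingers":0.1}]'
python3 -m crank '[{"xyz":[0,-0.036,0],"twist":[0,0,0],"fingers":0.1},{"xyz":[0,-0.036,0],"twist":[0,0,0],"fingers":0.1},{"xyz":[0,-0.036,0],"twist":[0,0,0],"fingers":0.1},{"xyz":[0,-0.036,0],"twist":[0,0,0],"fingers":0.1},{"xyz":[0,-0.036,0],"twist":[0,0,0],"fingers":0.1},{"xyz":[0,-0.036,0],"twist":[0,0,0],"fingers":0.1},{"xyz":[0,-0.036,0],"twist":[0,0,0],"fingers":0.1},{"xyz":[0,-0.036,0],"twist":[0,0,0],"fingers":0.1},{"xyz":[0,0,0],"twist":[0,0,0],"fingers":0.1},{"xyz":[0,0,0],"twist":[0,0,0],"fingers":0.1}]'
python3 -c "
from h import *
go(601.5,322,80,-2.7)"
```

```text
time_s: 33.4
tool_pos: [574.8, -59.2, 131.3]
ee_rot: [-0.707, 0.016, 0.707, 0.017]
ft_force: [1.6, 0.1, -0.3]
grip_width: 0.256
time_s: 34.23
tool_pos: [587.5, 229.6, 131.4]
ee_rot: [-0.706, 0.014, 0.708, 0.015]
ft_force: [0.6, -0.1, 0.2]
grip_width: 0.254
pos [587.5 229.6 131.4] t 34.23 F [ 0.6 -0.1  0.2] grip 0.254 j [-0.14  0.4  -0.38  1.62  0.15  1.15 -2.17]
twist [0.0058 0.0016 0.0017] shift final frame m [ 0.0514 -0.0929 -0.0096]
```

```bash
python3 -m crank '[{"xyz":[0,-0.025,-0.003],"twist":[0.005,0,0],"fingers":0.1},{"xyz":[0,-0.034,-0.003],"twist":[0,0,0],"fingers":0.1},{"xyz":[0.01,-0.034,-0.003],"twist":[0,0,0],"fingers":0.1},{"xyz":[0.02,0,0],"twist":[0,0,0],"fingers":0.1},{"xyz":[0.02,0,0],"twist":[0,0,0],"fingers":0.1},{"xyz":[0,0,0],"twist":[0,0,0],"fingers":0.1},{"xyz":[0,0,0],"twist":[0,0,0],"fingers":0.1},{"xyz":[0,0,0],"twist":[0,0,0],"fingers":0.1}]'
python3 -c "
from h import *
go(601.5,322,33.5,-2.7)"
```

```text
time_s: 34.9
tool_pos: [603.6, 318.0, 83.7]
ee_rot: [0.707, -0.018, -0.706, -0.019]
ft_force: [-0.1, -0.0, 0.6]
grip_width: 0.257
pos [603.6 318.   83.7] t 34.9 F [-0.1 -0.   0.6] grip 0.257 j [-0.27  0.54 -0.38  1.53  0.21  1.12 -2.32]
twist [-0.0057 -0.0015  0.001 ] shift final frame m [ 0.0502 -0.0039  0.0023]
```

```bash
python3 -m crank '[{"xyz":[0.012,-0.004,0.002],"twist":[-0.004,0,0],"fingers":0.1},{"xyz":[0.016,0,0],"twist":[0,0,0],"fingers":0.1},{"xyz":[0.012,0,0],"twist":[0,0,0],"fingers":0.1},{"xyz":[0.004,0,0],"twist":[0,0,0],"fingers":0.1},{"xyz":[0,0,0],"twist":[0,0,0],"fingers":0.1},{"xyz":[0,0,0],"twist":[0,0,0],"fingers":0.1}]'
python3 -c "
from h import *
go(601.5,322,33.5,-2.7)
s=snapshot('scene');a=cv2.cvtColor(s['frame'],cv2.COLOR_RGB2BGR)
c=proj(s,[604,340,30])[0].astype(int)
cv2.imwrite('pics/s.png',cv2.resize(a[c[1]-60:c[1]+60,c[0]-80:c[0]+80],None,fx=4,fy=4))
"
```

```text
time_s: 35.4
tool_pos: [601.4, 323.4, 39.3]
ee_rot: [0.707, -0.016, -0.706, -0.017]
ft_force: [-0.3, 0.2, -1.1]
grip_width: 0.26
pos [601.4 323.4  39.3] t 35.4 F [-0.3  0.2 -1.1] grip 0.26 j [-0.29  0.58 -0.37  1.56  0.23  1.04 -2.34]
twist [-0.0003 -0.0013  0.0015] shift final frame m [ 0.0058  0.0014 -0.0002]
```

View pics/s.png

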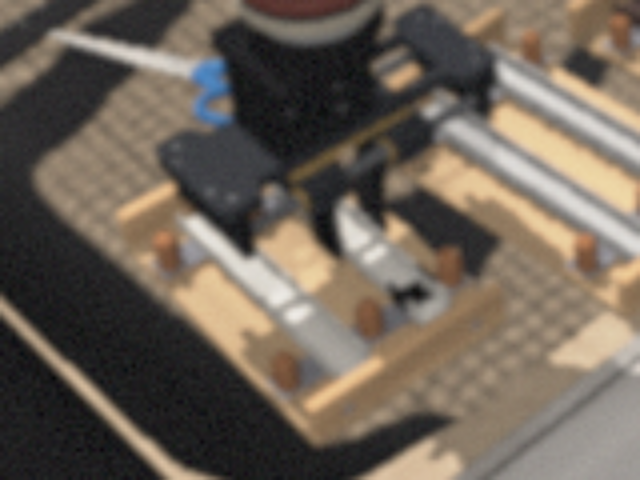

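The taped piece is between the pegs of its lane. Lowering.

```bash
python3 -m crank '[{"xyz":[0.002,0.001,0],"twist":[0,-0.001,0.001],"fingers":0.1},{"xyz":[0.002,0,0],"twist":[0,0,0],"fingers":0.1},{"xyz":[0,0,0],"twist":[0,0,0],"fingers":0.1},{"xyz":[0,0,0],"twist":[0,0,0],"fingers":0.1}]'
python3 -m crank '[{"xyz":[0.001,0,0],"twist":[0,0,0],"fingers":0.1},{"xyz":[0,0,0],"twist":[0,0,0],"fingers":0.1},{"xyz":[0,0,0],"twist":[0,0,0],"fingers":0.1}]'
python3 -m crank '[{"xyz":[0.001,0,0],"twist":[0,0,0],"fingers":0.1},{"xyz":[0,0,0],"twist":[0,0,0],"fingers":0.1},{"xyz":[0,0,0],"twist":[0,0,0],"fingers":0.1}]'
```

```text
time_s: 35.78
tool_pos: [601.2, 322.4, 35.2]
ee_rot: [0.707, -0.017, -0.707, -0.017]
ft_force: [-0.1, -0.1, -0.0]
grip_width: 0.256
time_s: 36.03
tool_pos: [601.1, 322.4, 34.1]
ee_rot: [0.707, -0.017, -0.707, -0.017]
ft_force: [1.0, -0.7, -0.6]
grip_width: 0.254
time_s: 36.28
tool_pos: [601.3, 322.5, 33.4]
ee_rot: [0.707, -0.017, -0.707, -0.017]
ft_force: [-1.5, -1.0, 3.5]
grip_width: 0.253
```

```bash
python3 -m crank '[{"xyz":[0.0007,0,0],"twist":[0,0,0],"fingers":0.1},{"xyz":[0,0,0],"twist":[0,0,0],"fingers":0.1},{"xyz":[0,0,0],"twist":[0,0,0],"fingers":0.1}]'
python3 -m crank '[{"xyz":[-0.0008,0,0],"twist":[0,0,0],"fingers":0.1},{"xyz":[0,0,0],"twist":[0,0,0],"fingers":0.28},{"xyz":[0,0,0],"twist":[0,0,0],"fingers":0.32},{"xyz":[0,0,0],"twist":[0,0,0],"fingers":0.4},{"xyz":[0,0,0],"twist":[0,0,0],"fingers":0.4},{"xyz":[0,0,0],"twist":[0,0,0],"fingers":0.4},{"xyz":[-0.01,0,0],"twist":[0,0,0],"fingers":0.4},{"xyz":[-0.03,0,0],"twist":[0,0,0],"fingers":0.4},{"xyz":[-0.04,0,0],"twist":[0,0,0],"fingers":0.4},{"xyz":[-0.04,0,0],"twist":[0,0,0],"fingers":0.4}]'
python3 -m crank '[{"xyz":[-0.02,0.02,0],"twist":[0,0,0],"fingers":0.4},{"xyz":[-0.02,0.036,0],"twist":[0,0,0],"fingers":0.4},{"xyz":[0,0.036,0],"twist":[0,0,0],"fingers":0.4},{"xyz":[0,0.036,0],"twist":[0,0,0],"fingers":0.4},{"xyz":[0,0.036,0],"twist":[0,0,0],"fingers":0.4},{"xyz":[0,0.036,0],"twist":[0,0,0],"fingers":0.4},{"xyz":[0,0.036,0],"twist":[0,0,0],"fingers":0.4},{"xyz":[0,0.036,0],"twist":[0,0,0],"fingers":0.4},{"xyz":[0,0.036,0],"twist":[0,0,0],"fingers":0.4},{"xyz":[0,0.036,0],"twist":[0,0,0],"fingers":0.4}]'
python3 -m crank '[{"xyz":[0,0.036,0],"twist":[0,0,0],"fingers":0.4},{"xyz":[0,0.036,0],"twist":[0,0,0],"fingers":0.4},{"xyz":[0,0.036,0],"twist":[0,0,0],"fingers":0.4},{"xyz":[0,0.036,0],"twist":[0,0,0],"fingers":0.4},{"xyz":[0,0.036,0],"twist":[0,0,0],"fingers":0.4},{"xyz":[0,0.036,0],"twist":[0,0,0],"fingers":0.4},{"xyz":[0,0.036,0],"twist":[0,0,0],"fingers":0.4},{"xyz":[0,0.02,0],"twist":[0,0,0],"fingers":0.4},{"xyz":[0,0,0],"twist":[0,0,0],"fingers":0.4},{"xyz":[0,0,0],"twist":[0,0,0],"fingers":0.4}]'
python3 - <<'E'
from h import *
for n,(x0,x1,y0,y1) in dict(top=(155,350,145,260),scene=(150,370,160,325)).items():
    s=snapshot(n);a=cv2.cvtColor(s['frame'],cv2.COLOR_RGB2BGR)
    cv2.imwrite(f"pics/fin_{n}.png",cv2.resize(a[y0:y1,x0:x1],None,fx=3.6,fy=3.6,interpolation=cv2.INTER_CUBIC))
E
```

```text
time_s: 36.53
tool_pos: [601.3, 322.5, 33.4]
ee_rot: [0.707, -0.017, -0.707, -0.017]
ft_force: [-3.9, -1.9, 8.6]
grip_width: 0.258
time_s: 37.37
tool_pos: [600.4, 322.0, 154.5]
ee_rot: [-0.706, 0.017, 0.707, 0.017]
ft_force: [2.2, -0.3, 0.2]
grip_width: 0.393
time_s: 38.2
tool_pos: [584.6, -22.9, 194.2]
ee_rot: [0.707, -0.016, -0.706, -0.017]
ft_force: [0.2, -0.4, 0.6]
grip_width: 0.398
time_s: 39.03
tool_pos: [571.6, -294.2, 193.4]
ee_rot: [0.707, -0.017, -0.707, -0.018]
ft_force: [-0.9, 0.5, -0.9]
grip_width: 0.399
```

View pics/fin_top.png

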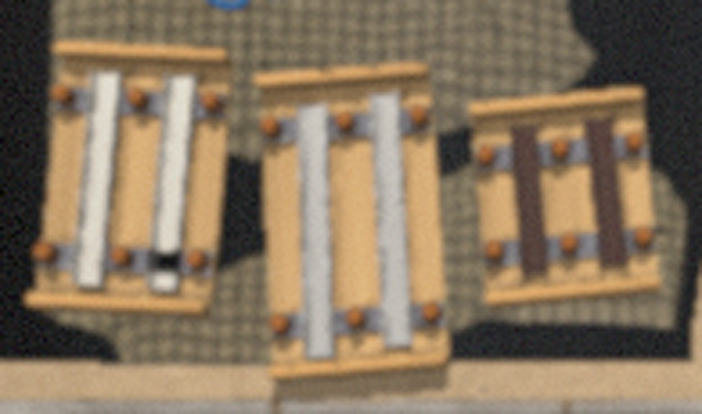

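View pics/fin_scene.png

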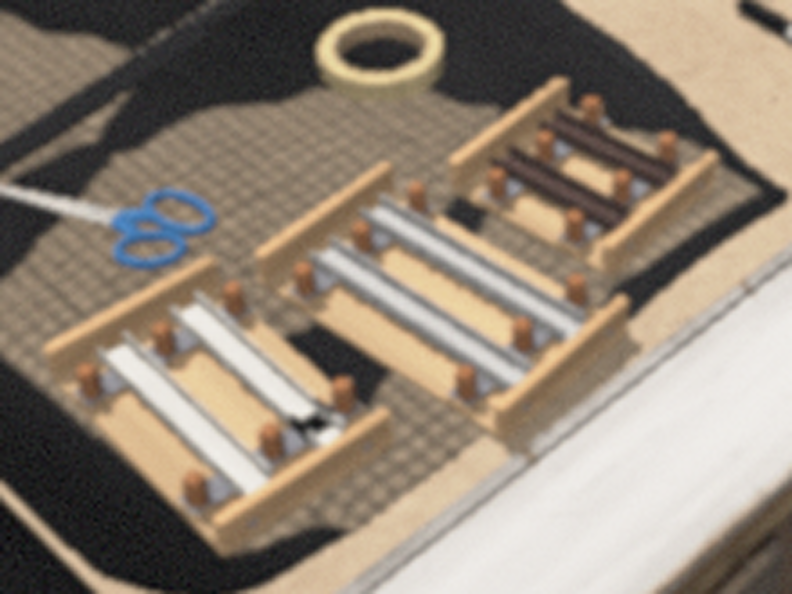

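All six pieces lie flat in their own lanes, between the pegs and end boards. The arm is clear, so I'm handing in.

```bash
python3 -c "
from h import *
print(job_done()); print(state()['time_s'])"
```

```text
the job is handed in; nothing more can be done
None
the job is handed in; nothing more can be done
```

All four offcuts are in their racks, and I handed the job in at about 39 s. I placed silver in the long rack first, then bronze in the short rack, then plain white and taped white in the two lanes of the middle rack.

- **Setting down:** I lowered each piece slowly until it touched the felt. Contact forces were about 9 to 15 N. I then eased off slightly and opened the fingers only part way.
- **Bronze piece:** The raised edge of the black mat overhung part of it. I gripped it near its end, slid it clear, set it down on open table and regripped it at its middle before racking it.
- **Last checks:** The final top and scene pictures show all six pieces flat, open side up, each in its own lane between the pegs and end boards. The two pieces that were already there are still in their lanes. The arm was about 190 mm up and well to the side, touching nothing.
- **Disagreements:** The pegs and the end boards gave rack centres that differed by 1 to 3 mm, so I aimed between them. The two bronze length measurements came out slightly short of 120 mm: 118 mm in the top view and 113 mm in the scene view. No other check failed or disagreed.

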